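# Sift the crumbs out of the croutons

## Task

Sift the toasted bread on the tray for service: set the perforated sieve level across the crumb pan, tip everything on the tray into the sieve, then lift the sieve and shake or rock it over the pan until every broken bit has dropped through and only whole croutons are left in it. Then tip the croutons out of the sieve into the mixing bowl and lay the sieve level across the crumb pan again, with the empty tray left lying flat, right way up, on the worktop. Don't disturb the salt shaker, the pepper mill or the squeeze bottle behind the work.

Things in the scene. Friction and masses are not known exactly. Their poses are not given: they have to be found in the camera images.
- sieve: Perforated steel scoop, about 0.3 kg. Origin: centre of deck underside, z up, +x to the pouring lip, grip at -x. Deck 3 mm, 118 x 118 mm inside, 5 x 5 square holes of 15.5 mm, 24 mm pitch; back wall 38 mm, side walls 45 mm high; lip at +x rises 20 degrees. Wings to y = +-84 mm rest on the pan's long rims (x along the pan, origin 65 mm above the pan's). Toast slides on it from 17 to 22 degrees.
- sieve_grip (a point): Where to pinch the sieve, at (-86.6, 0, 57.5) mm in its frame, 36 mm up its grip. Black slab 14 mm thick, 60 wide (y), 62 long, rising from the back wall and leaning back along (-0.574, 0, 0.819), broad faces toward +-(0.819, 0, 0.574); pinch it across the 14 mm, fingers pointing along (0.574, 0, -0.819). Axes as the body's.
- sieve_lip (a point): Middle of the sieve's pouring edge, at (104, 0, 16.5) mm in its frame; the lip is 45 mm long and needs the deck tilted 45 to 65 degrees lip-down to empty. Axes as the sieve's.
- tray: Steel toasting tray with the bread on it, about 0.25 kg. Origin: centre of its underside, z up, +x to its open end, grip at -x. Floor 3 mm thick, 104 mm wide, 164 mm long inside; side walls 18 mm, back wall 30 mm high. Toast slides off from 17 to 22 degrees of slope.
- tray_grip (a point): Where to pinch the tray, at (-107.1, 0, 53.5) mm in its frame, 36 mm up its grip. Black slab 14 mm thick, 60 wide (y), 62 long, rising from the back wall and leaning back along (-0.574, 0, 0.819), broad faces toward +-(0.819, 0, 0.574); pinch it across the 14 mm, fingers pointing along (0.574, 0, -0.819). Axes as the body's.
- tray_lip (a point): Middle of the tray's open edge, on the floor, at (82, 0, 3) mm in its frame. Axes as the tray's.
- crumb_pan: Empty rectangular steel pan, 265 (x) x 162 (y) x 65 mm, 0.6 kg, loose. Origin: centre of its underside; z up. Mouth 240 x 137 mm, rims 13 mm wide, floor 3 mm thick.
- bowl: Round steel mixing bowl, 218 mm across the rim, 99 mm high, flat foot 88 mm across, wall sloping in; 0.35 kg, loose. Origin: centre of its underside; z up. (Overhead, heat lamps 284 mm wide hang round x = 0.80, y = -0.11 and x = 0.80, y = 0.53, from 0.55 m up.)
- crouton_1: Whole crouton: toasted bread cube of 23 to 25 mm, 12 g; too big for the sieve's holes. Origin: centre of the face it first stands on. Three to five are there, lying on the tray among the bits; None if absent.
- crouton_2: Whole crouton: toasted bread cube of 23 to 25 mm, 12 g; too big for the sieve's holes. Origin: centre of the face it first stands on. Three to five are there, lying on the tray among the bits; None if absent.
- crouton_3: Whole crouton: toasted bread cube of 23 to 25 mm, 12 g; too big for the sieve's holes. Origin: centre of the face it first stands on. Three to five are there, lying on the tray among the bits; None if absent.
- crouton_4: Whole crouton: toasted bread cube of 23 to 25 mm, 12 g; too big for the sieve's holes. Origin: centre of the face it first stands on. Three to five are there, lying on the tray among the bits; None if absent.
- crouton_5: Whole crouton: toasted bread cube of 23 to 25 mm, 12 g; too big for the sieve's holes. Origin: centre of the face it first stands on. Three to five are there, lying on the tray among the bits; None if absent.
- bit_1: Broken bit of the same toast, 10 to 12 mm a side, 10 g; goes through the sieve's holes. Origin: centre of the face it first stands on. Four to six are there; None if absent.
- bit_2: Broken bit of the same toast, 10 to 12 mm a side, 10 g; goes through the sieve's holes. Origin: centre of the face it first stands on. Four to six are there; None if absent.
- bit_3: Broken bit of the same toast, 10 to 12 mm a side, 10 g; goes through the sieve's holes. Origin: centre of the face it first stands on. Four to six are there; None if absent.
- bit_4: Broken bit of the same toast, 10 to 12 mm a side, 10 g; goes through the sieve's holes. Origin: centre of the face it first stands on. Four to six are there; None if absent.
- bit_5: Broken bit of the same toast, 10 to 12 mm a side, 10 g; goes through the sieve's holes. Origin: centre of the face it first stands on. Four to six are there; None if absent.
- bit_6: Broken bit of the same toast, 10 to 12 mm a side, 10 g; goes through the sieve's holes. Origin: centre of the face it first stands on. Four to six are there; None if absent.
- salt_shaker: Glass salt shaker with a metal cap, 44 mm across, 90 mm tall, standing behind the work; not part of the job. Origin: centre of its foot.
- pepper_mill: Wooden pepper mill, 58 mm across, 150 mm tall, standing behind the work; not part of the job. Origin: centre of its foot.
- squeeze_bottle: Squeeze bottle with a pointed cap, 62 mm across, 213 mm tall, standing behind the work; not part of the job. Origin: centre of its foot.

How it is judged:
By the outcome, as a careful person would: the job done as asked, in the order asked, and still so for the second after the job is handed in, with the robot touching nothing.
Of crouton_1, crouton_2, crouton_3, crouton_4, crouton_5 only 3 to 5 are there at a start; the rules pass over those that are not, and their reading is None.
Of bit_1, bit_2, bit_3, bit_4, bit_5, bit_6 only 4 to 6 are there at a start; the rules pass over those that are not, and their reading is None.
At some moment in a run one of bowl, crumb_pan may be knocked a few centimetres aside while the robot is not near it.
It also fails if it takes over 210 s, if anything falls off the work surface, if the arm or the gripper's body presses on something with over 40 N, if the wrist force passes 120 N, or if a joint passes its speed limit or range.

## Robot

A 6-joint arm with a two-finger parallel gripper is mounted at the origin on a cart in front of the work surface, level with it; the furniture and walls round the work are solid. World frame = base frame: x ahead of the robot, y to its left, z up, the work surface at z = 0. Lengths are in mm, angles in rad, forces in N, time in s.
With the tool pointing down it reaches from about 275 to 725 mm from the base axis. Payload 15.9 kg.
Tool frame: the origin (TCP) lies at the very end of the fingers, on their centre line; the grasp point (between the pads) lies bot.grip_depth behind it (bot.grip_depth is the distance from the TCP to the grasp point, in mm); y points along the fingers, z is the direction in which the jaws open and shut, and the axes are right-handed (so a half turn about y gives the same grasp; the last joint's range is limited). The gripper opens to 85 mm and grips with 20 to 120 N. Pads are 22 mm wide; open, the fingers measure 114 mm over their backs; the gripper's body (76 mm by 85 mm) begins 54 mm behind the grasp point. The pads swing forward as they close: fully open they stand 13 mm farther back than shut.
Start: joints at [1.208, 0.213, -0.034, 1.323, 0, 1.571], TCP at [177.44, 467.44, 231.306] pointing down, gripper open.
Joint ranges: [-2.98, 2.98], [-0.74, 1.72], [-1.14, 1.35], [-2.1, 2.04], [-1.57, 1.44], [-3.14, 3.14]. Speed limits (rad/s): [1.89, 1.89, 2.39, 2.57, 3.14, 3.14].

## Interface

Orientations are given as a 3x3 rotation matrix whose columns are the frame's x, y, z axes.
In Python, from workcell import bot gives the robot as it stands. The module is installed in compiled form; this text tells all that it offers.
- The arm moves only by the tool apply_moves, never from a script. Its argument "rows" is a list that holds one entry, the list of rows, each a list of 7 numbers: the shift along the tool's x, y, z in m, then the turn, a rotation vector about the tool's x, y, z in rad, then the finger opening in m, from 0 to 0.0854. A call has 1 to 8 rows; each row shifts and turns the commanded pose from where the row before left it, along the tool's axes as they then stand; what a row does not reach is not made up. A row lasts 1/12 s, in which the tool goes at most 41.7 mm and 7.16 degrees, less where a joint would pass 70% of its speed; a pose out of reach is approached as far as the arm can. A call is refused whole if a number of a shift passes 0.0417 or a number of a turn 0.125, either way. A call with a gripper value outside its range is refused whole. The fingers move at their own pace and stop on an object; "grip_force" is the grip in N (left out, the last holds). Time passes only in rows, so rows that do not move let the fingers close. It gives the time, the measured TCP pose, the force and the opening at its end, in the units of the state.
- bot.state(): the state, without advancing time (a new reading comes with each control period).
- bot.read_camera(name): name is "scene" or "top" or "wrist"; returns a dict with "color" (400x640x3 uint8, red, green, blue), "K" (3x3 intrinsics, pixels), "cam_to_world" (4x4, takes a point from camera to world coordinates). Camera axes: x right, y up, looking along -z (the intrinsics and any distortion apply to the point x, -y, -z); pixel columns grow to the right and rows downward; lengths in mm; the calibration is good to about 2 mm. A picture is of the moment at which its call begins. There is no depth.
- bot.close_job(): hands the job in, once; it reports no verdict.
Trained networks look in a picture, given as the dict that the camera call returned (one of the last four; its "shot" number tells which), for a name from the list of things; names that differ only in an ending like _2 or _b are one class to them, and where a whole thing is asked for, a point or a joint stands for the part that bears it (a point fixed in the world has none). Each returns a list of dicts, best first, with "conf" (0 to 1); they miss things now and then, are a little off and sometimes report something else, mostly with a low value. They report only what shows in the picture. A call takes as long as a camera call.
- bot.find_in(thing, picture): "centre" ([x, y, z] in mm, in world coordinates, good to about 4 mm: the middle of the surface that is visible of it).
The state is a dict: "t": time; "joints": joint angles; "joint_vel": joint speeds; "joint_torque": joint torques, N m; "tcp_pos": TCP position; "tcp_rot": TCP orientation; "ft_force": force on the tool from outside, world axes, zero at the start; "moment": the same for the moment, N m; "gripper_width": finger opening in mm.
Only numpy, scipy, OpenCV 4.12 (cv2) and the standard library are available. Lean on these libraries where they do the work, as an engineer would, in place of code of your own. Each camera call takes 0.05 s, during which the arm holds its last target. There are 200 camera calls.

## Working session

There is one attempt and no reset: what is moved stays moved. The work goes in short steps, Python scripts to look and compute and a tool call to move; the robot and the scene stay as the last step left them, time stands still between calls to the robot, and variables do not carry over. Pictures are saved under pics/ and viewed, about 12 in all and at most 16, crops included, and the job is handed in when it is done.

Besides the shell and the picture viewer there is one more tool, called after "Request:" as a command line: name --argument value ..., lists and objects as JSON in quotes. apply_moves: Moves the arm, as the interface text tells. Its arguments: {"type":"object","properties":{"rows":{"type":"array","items":{"type":"array","items":{"type":"array","items":{"type":"number"}}}},"grip_force":{"type":"number"}},"required":["rows"]}

```bash
mkdir -p pics; ls; python3 - <<'E'
from workcell import bot
import cv2,numpy as np
np.set_printoptions(suppress=True,precision=3)
s=bot.state();print(s,bot.grip_depth)
for n in("scene","top"):
    p=bot.read_camera(n);cv2.imwrite(f"pics/{n}0.png",p["color"][:,:,::-1]);print(n,p["K"],p["cam_to_world"])
    for t in("sieve","sieve_grip","sieve_lip","tray","tray_grip","tray_lip","crumb_pan","bowl","crouton_1","bit_1","salt_shaker","pepper_mill","squeeze_bottle"):
        print(t,[(np.round(d["centre"]).tolist(),round(d["conf"],2)) for d in bot.find_in(t,p)][:7])
E
```

```text
pics
{'t': 0.0, 'joints': array([ 1.208,  0.213, -0.035,  1.323,  0.   ,  1.571]), 'joint_vel': array([-0.   ,  0.001, -0.   , -0.001, -0.   ,  0.001]), 'joint_torque': array([ -0.002, -68.615,  48.712,   0.017,   0.   ,  -0.   ]), 'tcp_pos': array([177.32 , 467.141, 230.81 ]), 'tcp_rot': array([[ 0.935, -0.   ,  0.355],
       [-0.355, -0.001,  0.935],
       [-0.   , -1.   , -0.001]]), 'ft_force': array([-0.128,  0.169,  0.289]), 'moment': array([-0.002, -0.048,  0.003]), 'gripper_width': 85.24171557712715} 18.700000000000003
scene [[453.204   0.    319.764]
 [  0.    453.204 198.895]
 [  0.      0.      1.   ]] [[   0.603    0.504   -0.618 -215.042]
 [  -0.798    0.362   -0.483 -591.593]
 [  -0.02     0.784    0.62   884.91 ]
 [   0.       0.       0.       1.   ]]
sieve [([606.0, -90.0, 25.0], 0.37)]
sieve_grip [([554.0, 394.0, 15.0], 0.6)]
sieve_lip []
tray [([584.0, -87.0, 7.0], 0.62)]
tray_grip [([582.0, -84.0, 6.0], 0.67), ([586.0, -359.0, 53.0], 0.25)]
tray_lip [([581.0, -89.0, 5.0], 0.55), ([585.0, 181.0, 30.0], 0.18)]
crumb_pan [([587.0, 182.0, 31.0], 0.67)]
bowl [([585.0,
[... 567 characters left out ...]
, 0.57)]
sieve_grip [([554.0, 397.0, 3.0], 0.79)]
sieve_lip [([552.0, 398.0, 7.0], 0.76)]
tray [([575.0, -81.0, 2.0], 0.65)]
tray_grip [([577.0, -76.0, 2.0], 0.61), ([600.0, -122.0, 26.0], 0.3)]
tray_lip [([575.0, 165.0, 1.0], 0.62), ([579.0, -82.0, 1.0], 0.59)]
crumb_pan [([575.0, 166.0, -0.0], 0.67), ([581.0, -82.0, 2.0], 0.3)]
bowl [([541.0, -393.0, 30.0], 0.92), ([577.0, -80.0, 0.0], 0.25)]
crouton_1 [([550.0, -46.0, 26.0], 0.65), ([599.0, -122.0, 27.0], 0.46), ([609.0, -91.0, 24.0], 0.41), ([579.0, -78.0, -3.0], 0.27)]
bit_1 [([600.0, -119.0, 23.0], 0.56)]
salt_shaker [([765.0, 69.0, 82.0], 0.62)]
pepper_mill [([767.0, 170.0, 125.0], 0.7)]
squeeze_bottle [([754.0, -182.0, 138.0], 0.97)]
```

View pics/top0.png

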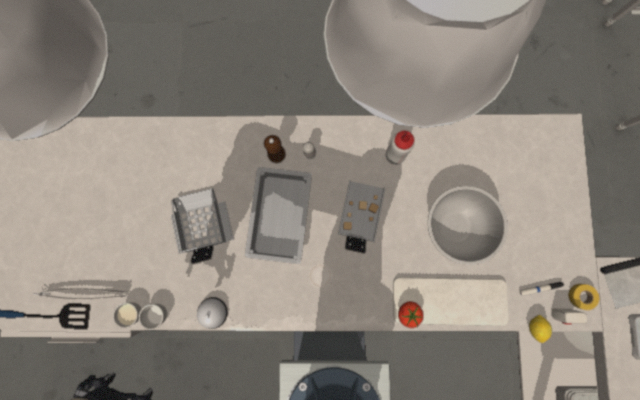

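View pics/scene0.png

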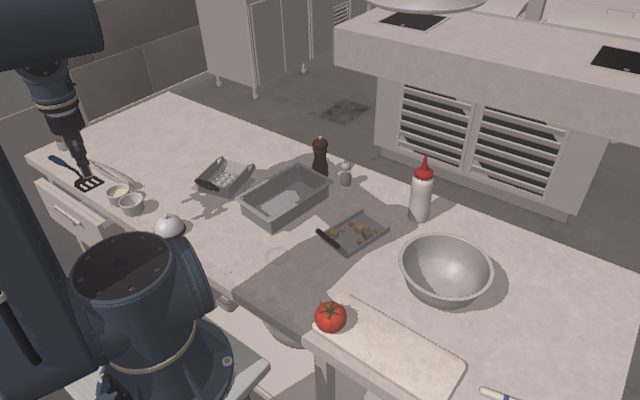

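The top view shows the sieve at (203,222), pan at (280,213), tray at (362,211) and bowl at (467,223). The grips point toward the robot. I'll fit wireframes next to get exact poses.

```bash
cat > h.py <<'E'
import numpy as np,cv2
from scipy.optimize import minimize
from scipy.spatial.transform import Rotation as R
from scipy.linalg import expm,logm
from workcell import bot
np.set_printoptions(suppress=True,precision=3)
def seg(a,b,n=25):return np.linspace(a,b,n)
def rect(x0,x1,y,z):
    c=[(x0,-y,z),(x1,-y,z),(x1,y,z),(x0,y,z)]
    return np.vstack([seg(c[i],c[(i+1)%4]) for i in range(4)])
def circ(r,z):
    a=np.linspace(0,2*np.pi,120);return np.c_[r*np.cos(a),r*np.sin(a),0*a+z]
def slab(base):
    b=np.array(base,float);u=np.array([-.574,0,.819]);n=np.array([.819,0,.574])
    P=lambda l,t,y:b+u*l+n*t+[0,y,0]
    o=[]
    for t in(-7,7):
        o+=[seg(P(-26,t,-30),P(26,t,-30)),seg(P(26,t,-30),P(26,t,30)),seg(P(26,t,30),P(-26,t,30))]
    return np.vstack(o)
holes=np.vstack([rect(24*i-7.75,24*i+7.75,7.75,3)+[0,24*j,0] for i in range(-2,3) for j in range(-2,3)])
M={"pan":np.vstack([rect(-132.5,132.5,81,65),rect(-120,120,68.5,65)]),
"sieve":np.vstack([seg((-59,s*60,45),(59,s*60,45)) for s in(-1,1)]+[seg((-60,-60,38),(-60,60,38)),seg((104,-60,16.5),(104,60,16.5)),slab((-86.6,0,57.5))]+[seg((-59,s*84,2),(59,s*84,2)) for s in(-1,1)]),
"tray":np.vstack([seg((-82,s*53.5,18),(82,s*53.5,18)) for s in(-1,1)]+[seg((82,-52,3),(82,52,3)),seg((-83,-53,30),(-83,53,30)),slab((-107.1,0,53.5))]),
"bowl":circ(109,99)}
def T(x,y,yaw,z=0):
    t=np.eye(4);t[:3,:3]=R.from_euler("z",yaw,degrees=True).as_matrix();t[:3,3]=x,y,z;return t
def proj(p,pts):
    q=(np.c_[pts,np.ones(len(pts))]@np.linalg.inv(p["cam_to_world"]).T)[:,:3]*[1,-1,-1]
    u=q@p["K"].T;return u[:,:2]/u[:,2:]
def xf(t,pts):return pts@t[:3,:3].T+t[:3,3]
def dts(pics):
    o=[]
    for p in pics:
        g=cv2.resize(cv2.cvtColor(p["color"],cv2.COLOR_RGB2GRAY),None,fx=3,fy=3,interpolation=cv2.INTER_CUBIC)
        o.append(np.minimum(cv2.distanceTransform(255-cv2.Canny(cv2.GaussianBlur(g,(0,0),1.5),30,80),cv2.DIST_L2,5)/3,4))
    return o
def fit(m,pics,g,z=0,free=3,spread=(25,25,12),D=None,n=25):
    D=D or dts(pics);g=np.array(g,float);rng=np.random.default_rng(0)
    def cost(v):
        v=np.r_[v,g[len(v):]];c=0
        for p,d in zip(pics,D):
            u=proj(p,xf(T(*v,z),M[m]))
            c+=cv2.remap(d.astype(np.float32),(u[:,:1]*3+1).astype(np.float32),(u[:,1:]*3+1).astype(np.float32),cv2.INTER_LINEAR,borderValue=4).mean()
        return c
    best=None
    for i in range(n):
        s=g[:free]+(rng.uniform(-1,1,free)*np.array(spread)[:free] if i else 0)
        r=minimize(cost,s,method="Nelder-Mead",options=dict(initial_simplex=np.vstack([s]+[s+np.eye(free)[k]*6 for k in range(free)])))
        if best is None or r.fun<best.fun:best=r
    return np.r_[best.x,g[free:]],best.fun
def overlay(p,items,f=1):
    im=cv2.resize(p["color"][:,:,::-1],None,fx=f,fy=f,interpolation=cv2.INTER_CUBIC)
    for m,v,z in items:
        for u in proj(p,xf(v if np.ndim(v)==2 else T(*v,z),M[m])):cv2.circle(im,tuple(int(round(k)) for k in u*f),0,(0,0,255),-1)
    return im
E
python3 - <<'E'
from h import *
P=[bot.read_camera("top"),bot.read_camera("scene")];D=dts(P);it=[]
for m,g in(("sieve",(560,390,8)),("pan",(582,172,-3)),("tray",(575,-83,-10)),("bowl",(560,-380,0))):
    v,c=fit(m,P,g,free=2 if m=="bowl" else 3,D=D);print(m,v,c)
    for i in(0,1):print("  ",fit(m,P[i:i+1],v,D=D[i:i+1],free=2 if m=="bowl" else 3,spread=(8,8,4),n=8))
    it.append((m,v,0))
a=overlay(P[0],it,2.0)[300:570,320:1040];b=overlay(P[1],it,2)[280:640,370:1010]
b=cv2.resize(b,(720,300));cv2.imwrite("pics/fit0.png",np.vstack([a,b]))
E
```

```text
sieve [543.189 400.929  14.01 ] 2.696511745452881
   (array([546.684, 401.541,  14.739]), np.float64(1.202406406402588))
   (array([528.301, 403.49 ,  26.881]), np.float64(1.2137932777404785))
pan [578.657 160.711  -7.543] 4.759880065917969
   (array([591.143, 159.833,  -7.159]), np.float64(3.0163211822509766))
   (array([578.336, 160.146,  -7.901]), np.float64(1.6519137620925903))
tray [595.18  -84.878 -13.51 ] 2.8372080326080322
   (array([597.07 , -86.161, -14.086]), np.float64(1.8630305528640747))
   (array([595.032, -85.658, -12.865]), np.float64(0.9488758444786072))
bowl [ 545.228 -367.305    0.   ] 3.831514596939087
   (array([ 553.566, -370.61 ,    0.   ]), np.float64(1.9676892757415771))
   (array([ 543.219, -366.932,    0.   ]), np.float64(1.2898788452148438))
```

View pics/fit0.png

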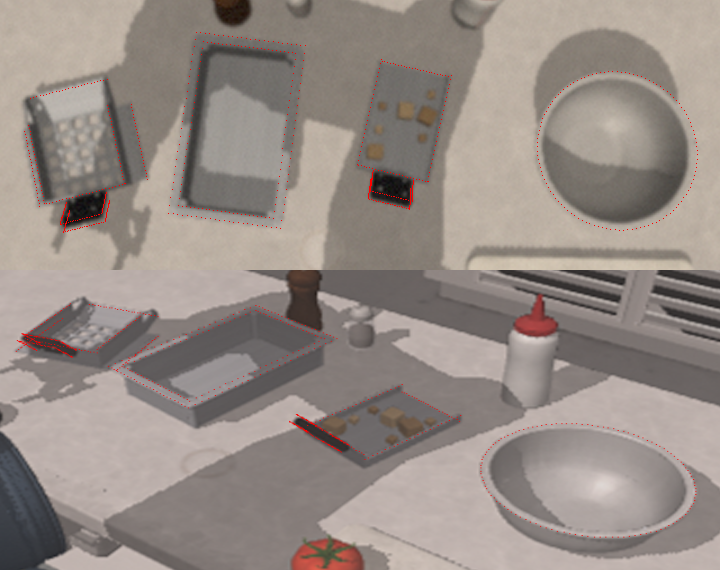

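```bash
python3 - <<'E'
from h import *
for n in("top","scene","wrist"):
    p=bot.read_camera(n);print(n,{k:v for k,v in p.items() if k!="color"})
    for t in("bowl","crumb_pan","sieve","sieve_grip","tray","tray_grip"):
        print(t,[(np.round(d["centre"]).tolist(),round(d["conf"],2),proj(p,np.array([d["centre"]])).round().tolist()) for d in bot.find_in(t,p)][:1])
    if n!="wrist":cv2.imwrite(f"pics/q{n}.png",cv2.resize(p["color"][150:275,165:330,::-1] if n=="top" else p["color"][145:285,185:400,::-1],None,fx=3.7,fy=3.7,interpolation=cv2.INTER_CUBIC))
E
```

```text
top {'K': array([[363.622,   0.   , 315.305],
       [  0.   , 363.622, 197.291],
       [  0.   ,   0.   ,   1.   ]]), 'cam_to_world': array([[  -0.001,    0.992,   -0.127,  493.601],
       [  -1.   ,   -0.003,   -0.019,   34.776],
       [  -0.019,    0.127,    0.992, 1110.263],
       [   0.   ,    0.   ,    0.   ,    1.   ]]), 'shot': 5}
bowl [([544.0, -395.0, 33.0], 0.62, [[469.0, 226.0]])]
crumb_pan [([574.0, 163.0, -0.0], 0.68, [[280.0, 217.0]])]
sieve [([558.0, 399.0, 6.0], 0.7, [[203.0, 223.0]])]
sieve_grip [([554.0, 399.0, 4.0], 0.98, [[203.0, 224.0]])]
tray [([574.0, -83.0, 6.0], 0.91, [[361.0, 217.0]])]
tray_grip [([577.0, -77.0, -2.0], 0.87, [[359.0, 216.0]])]
scene {'K': array([[453.204,   0.   , 319.764],
       [  0.   , 453.204, 198.895],
       [  0.   ,   0.   ,   1.   ]]), 'cam_to_world': array([[   0.603,    0.504,   -0.618, -215.042],
       [  -0.798,    0.362,   -0.483, -591.593],
       [  -0.02 ,    0.784,    0.62 ,  884.91 ],
       [   0.   ,    0.   ,    0.   ,    1.   ]]), 'shot': 6}
bowl [([589.0, -362.0, 51.0], 0.56, [[448.0, 265.0]])]
crumb_pan [([587.0, 184.0, 31.0], 0.73, [[281.0, 194.0]])]
sieve [([556.0, 399.0, 13.0], 0.72, [[226.0, 180.0]])]
sieve_grip [([555.0, 396.0, 13.0], 0.76, [[227.0, 180.0]])]
tray [([585.0, -89.0, 8.0], 0.61, [[355.0, 235.0]])]
tray_grip []
wrist {'K': array([[347.897,   0.   , 316.529],
       [  0.   , 347.897, 204.577],
       [  0.   ,   0.   ,   1.   ]]), 'cam_to_world': array([[  0.354,  -0.895,  -0.27 , 108.689],
       [  0.935,   0.339,   0.103, 492.943],
       [ -0.   ,  -0.289,   0.957, 373.654],
       [  0.   ,   0.   ,   0.   ,   1.   ]]), 'shot': 7}
bowl []
crumb_pan []
sieve [([473.0, 469.0, 6.0], 0.5, [[398.0, 379.0]])]
sieve_grip [([472.0, 467.0, 2.0], 0.47, [[396.0, 377.0]])]
tray []
tray_grip []
```

View pics/qtop.png

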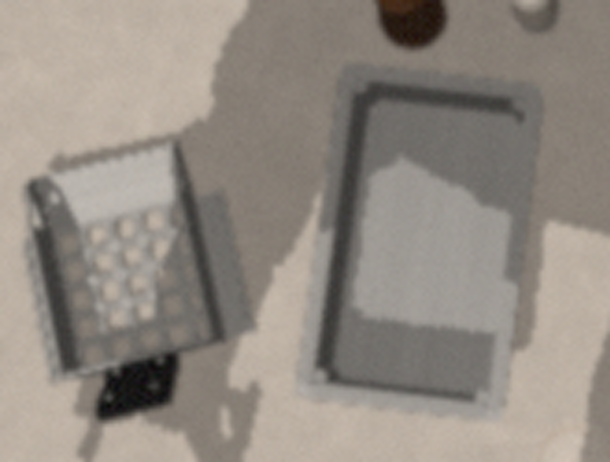

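The top crop shows the sieve (yaw about 14°) and the pan, with its outer corners near (258,168), (311,173), (300,261) and (246,256) in the full image. The pan's top and scene fits differ by about 12 mm, so I'll refine with the wrist camera and start moving now.

```bash
cat >> h.py <<'E'
SG=np.array([-86.6,0,57.5]);TG=np.array([-107.1,0,53.5])
def grasp(body,g,back=0,flip=1):
    "tool pose (4x4) holding a body (4x4) at grip point g"
    y=np.array([.574,0,-.819]);y/=np.linalg.norm(y);z=flip*np.array([-y[2],0,y[0]])
    t=np.eye(4);t[:3,:3]=np.c_[np.cross(y,z),y,z];t[:3,3]=g+y*(18.7-back);return body@t
def tilted(body,deg,pivot):
    "tilt body lip-down about its y axis through pivot (body coords)"
    r=np.eye(4);r[:3,:3]=R.from_euler("y",deg,degrees=True).as_matrix();p=np.array(pivot,float)
    r[:3,3]=p-r[:3,:3]@p;return body@r
def cur():
    s=bot.state();t=np.eye(4);t[:3,:3]=s["tcp_rot"];t[:3,3]=s["tcp_pos"];return t
def plan(t0,t1,n=None,v=22,w=.08,wd=None,tag=""):
    d=np.linalg.inv(t0)@t1;rv=R.from_matrix(d[:3,:3]).as_rotvec()
    if n is None:n=int(max(np.ceil(np.linalg.norm(d[:3,3])/v),np.ceil(np.linalg.norm(rv)/w),1))
    d[:3,:3]=R.from_rotvec(rv).as_matrix();m=np.real(expm(np.real(logm(d))/n))
    row=np.r_[m[:3,3]/1000,R.from_matrix(m[:3,:3]).as_rotvec()]
    print(tag,"n",n,"row",[round(float(k),4) for k in row]);return t1
E
python3 - <<'E'
from h import *
b=T(545,401,14)
c=cur();a=plan(c,grasp(b,SG,130),tag="pre")
print(a)
E
```

```text
pre n 15 row [0.0151, 0.0079, 0.0043, 0.0375, 0.0622, -0.0196]
[[  0.242   0.557   0.795 398.991]
 [ -0.97    0.139   0.198 364.596]
 [  0.     -0.819   0.574 148.644]
 [  0.      0.      0.      1.   ]]
```

Request:
apply_moves --rows '[[[0.0151, 0.0079, 0.0043, 0.0375, 0.0622, -0.0196, 0.085], [0.0151, 0.0079, 0.0043, 0.0375, 0.0622, -0.0196, 0.085], [0.0151, 0.0079, 0.0043, 0.0375, 0.0622, -0.0196, 0.085], [0.0151, 0.0079, 0.0043, 0.0375, 0.0622, -0.0196, 0.085], [0.0151, 0.0079, 0.0043, 0.0375, 0.0622, -0.0196, 0.085], [0.0151, 0.0079, 0.0043, 0.0375, 0.0622, -0.0196, 0.085], [0.0151, 0.0079, 0.0043, 0.0375, 0.0622, -0.0196, 0.085], [0.0151, 0.0079, 0.0043, 0.0375, 0.0622, -0.0196, 0.085]]]'

```text
t: 3.22
tcp_pos: [303.7, 434.3, 179.4]
tcp_rot: [[0.635, 0.294, 0.715], [-0.769, 0.151, 0.621], [0.075, -0.944, 0.322]]
ft_force: [0.1, 0.0, 0.0]
gripper_width: 85.0
```

Request:
apply_moves --rows '[[[0.0151, 0.0079, 0.0043, 0.0375, 0.0622, -0.0196, 0.085], [0.0151, 0.0079, 0.0043, 0.0375, 0.0622, -0.0196, 0.085], [0.0151, 0.0079, 0.0043, 0.0375, 0.0622, -0.0196, 0.085], [0.0151, 0.0079, 0.0043, 0.0375, 0.0622, -0.0196, 0.085], [0.0151, 0.0079, 0.0043, 0.0375, 0.0622, -0.0196, 0.085], [0.0151, 0.0079, 0.0043, 0.0375, 0.0622, -0.0196, 0.085], [0.0151, 0.0079, 0.0043, 0.0375, 0.0622, -0.0196, 0.085], [0, 0, 0, 0, 0, 0, 0.085]]]'

```text
t: 3.88
tcp_pos: [398.7, 362.5, 147.1]
tcp_rot: [[0.237, 0.558, 0.795], [-0.971, 0.136, 0.195], [0.001, -0.819, 0.574]]
ft_force: [-0.7, -1.0, -1.3]
gripper_width: 85.2
```

```bash
python3 - <<'E'
from h import *
p=bot.read_camera("wrist");print(bot.state()["joints"],cur())
D=dts([p])
v,c=fit("sieve",[p],(545,401,14),D=D);print(v,c)
M["holes"]=holes;M["pan"]=M["pan"]
cv2.imwrite("pics/w1.png",overlay(p,[("sieve",v,0),("holes",v,0),("pan",(578.6,160.7,-7.5),0)],1.25))
E
```

```text
[ 0.963 -0.041 -0.731  0.398 -0.387  2.193] [[  0.241   0.556   0.796 398.244]
 [ -0.97    0.137   0.198 363.837]
 [  0.001  -0.82    0.572 147.814]
 [  0.      0.      0.      1.   ]]
[547.266 395.462  14.155] 2.429673671722412
```

View pics/w1.png

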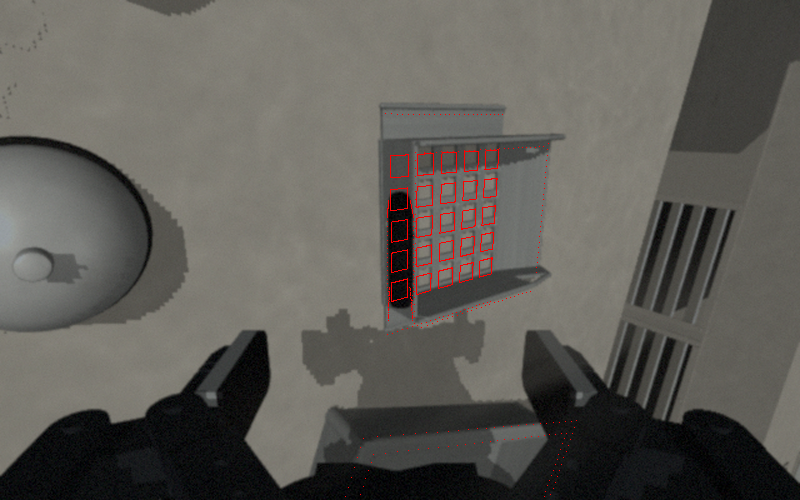

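The wrist view shows the sieve from above, with its black grip at (400,250). The fitted holes sit about 7 px from the real ones, so I'll refit using the holes and the grip.

```bash
cat >> h.py <<'E'
M["hs"]=np.vstack([rect(24*i-7.75,24*i+7.75,7.75,3)+[0,24*j,0] for i in range(-1,3) for j in range(-2,3)]+[slab(SG),seg((104,-58,16.5),(104,58,16.5))])
E
python3 - <<'E'
from h import *
p=bot.read_camera("wrist")
v,c=fit("hs",[p],(547,391,14),spread=(9,9,4),n=30);print(v,c)
cv2.imwrite("pics/w2.png",overlay(p,[("hs",v,0)],2.5)[180:700,680:1480])
c=cur();b=T(*v)
a=plan(c,grasp(b,SG,60),tag="pre");a=plan(a,grasp(b,SG,0),tag="in");print(a[:3,3])
E
```

```text
[546.015 397.222  13.921] 3.4119744300842285
pre n 4 row [0.001, 0.0176, 0.0002, 0.0004, 0.0005, -0.0003]
in n 3 row [0.0, 0.02, -0.0, -0.0, 0.0, -0.0]
[472.376 378.97   42.187]
```

View pics/w2.png

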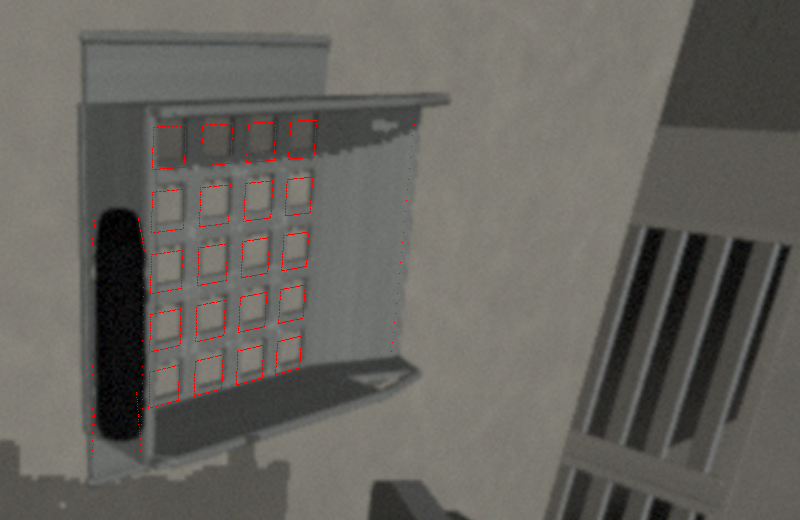

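The holes and grip now line up with the wireframe, so I'll grasp.

Request:
apply_moves --rows '[[[0.001, 0.0176, 0, 0, 0.0005, 0, 0.085], [0.001, 0.0176, 0, 0, 0.0005, 0, 0.085], [0.001, 0.0176, 0, 0, 0.0005, 0, 0.085], [0.001, 0.0176, 0, 0, 0.0005, 0, 0.085], [0, 0.02, 0, 0, 0, 0, 0.085], [0, 0.02, 0, 0, 0, 0, 0.085], [0, 0.02, 0, 0, 0, 0, 0.085], [0, 0, 0, 0, 0, 0, 0.085]]]'

```text
t: 4.65
tcp_pos: [472.6, 379.6, 39.6]
tcp_rot: [[0.242, 0.554, 0.796], [-0.97, 0.138, 0.198], [0.0, -0.821, 0.571]]
ft_force: [-0.2, -1.0, -1.1]
gripper_width: 85.0
```

Request:
apply_moves --rows '[[[0, 0, 0, 0, 0, 0, 0.03], [0, 0, 0, 0, 0, 0, 0.02], [0, 0, 0, 0, 0, 0, 0.01], [0, 0, 0, 0, 0, 0, 0], [0, 0, 0, 0, 0, 0, 0], [0, 0, 0, 0, 0, 0, 0], [0, 0, 0, 0, 0, 0, 0], [0, 0, 0, 0, 0, 0, 0]]]' --grip_force 60

```text
t: 5.32
tcp_pos: [472.6, 379.7, 42.9]
tcp_rot: [[0.24, 0.558, 0.794], [-0.971, 0.14, 0.195], [-0.002, -0.818, 0.575]]
ft_force: [-3.9, -1.8, 10.5]
gripper_width: 13.1
```

```bash
python3 - <<'E'
from h import *
s=bot.state();print(s["gripper_width"],s["ft_force"],s["joints"]);c=cur();print(c)
g=np.linalg.inv(grasp(np.eye(4),SG));b=c@g;print("body by grasp",b)
up=c.copy();up[2,3]+=130
plan(c,up,tag="up")
E
```

```text
13.0948447897291 [-3.949 -1.818 10.457] [ 0.847  0.228 -0.773  0.045 -0.331  2.086]
[[  0.24    0.558   0.794 472.644]
 [ -0.971   0.14    0.195 379.705]
 [ -0.002  -0.818   0.575  42.894]
 [  0.      0.      0.      1.   ]]
body by grasp [[  0.971  -0.24   -0.001 546.324]
 [  0.24    0.971  -0.002 398.027]
 [  0.001   0.002   1.      0.81 ]
 [  0.      0.      0.      1.   ]]
up n 6 row [-0.0, -0.0177, 0.0125, 0.0, 0.0, -0.0]
```

```bash
python3 - <<'E'
from h import *
import h
P=[]
for n in("top","scene"):
    q=bot.read_camera(n);q["color"]=cv2.imread(f"pics/{n}0.png")[:,:,::-1];P.append(q)
D=dts(P)
inner=rect(-120,120,68.5,65);outer=rect(-132.5,132.5,81,65)
for nm,m in(("outer",outer),("inner",inner),("both",M["pan"])):
  M["t"]=m
  for z in(-20,0):
    for idx in([0],[1],[0,1]):
        print(nm,z,idx,fit("t",[P[i] for i in idx],(582,161,-7.5),z=z,D=[D[i] for i in idx],spread=(15,15,4),n=12))
for r in(100,105,109):
  M["t"]=circ(r,99)
  for idx in([0],[1],[0,1]):
    print("bowl",r,idx,fit("t",[P[i] for i in idx],(550,-370,0),z=0,free=2,D=[D[i] for i in idx],n=10))
cv2.imwrite("pics/can.png",np.hstack([255*(D[0][450:840,700:1100]<.2).astype(np.uint8),cv2.resize(P[0]["color"][150:280,233:367,::-1],(400,390))[:,:,0]]))
E
```

```text
outer -20 [0] (array([589.295, 151.136,  -7.295]), np.float64(2.6814630031585693))
outer -20 [1] (array([606.817, 175.78 ,  -8.141]), np.float64(1.3493150472640991))
outer -20 [0, 1] (array([592.697, 177.097,  -7.477]), np.float64(4.448972225189209))
outer 0 [0] (array([590.061, 146.229,  -7.699]), np.float64(2.592819929122925))
outer 0 [1] (array([576.535, 160.851,  -7.24 ]), np.float64(1.1751298904418945))
outer 0 [0, 1] (array([591.289, 158.602,  -7.312]), np.float64(4.413091659545898))
inner -20 [0] (array([578.401, 165.468,  -6.829]), np.float64(2.3478853702545166))
inner -20 [1] (array([593.763, 164.8  ,  -7.328]), np.float64(1.933546543121338))
inner -20 [0, 1] (array([578.373, 165.816,  -6.97 ]), np.float64(4.383334159851074))
inner 0 [0] (array([578.916, 160.994,  -7.271]), np.float64(2.388988733291626))
inner 0 [1] (array([588.09 , 146.87 ,  -8.181]), np.float64(1.7100640535354614))
inner 0 [0, 1] (array([579.044, 160.82 ,  -7.432]), np.float64(4.435661315917969))
both -20 [0] (array([590.791, 163.603,  -6.775]), np.float64(3.0634329319000244))
both -20 [1] (array([608.477,
[... 449 characters left out ...]
21934700012))
bowl 100 [1] (array([ 544.804, -366.932,    0.   ]), np.float64(0.4549998641014099))
bowl 100 [0, 1] (array([ 545.954, -365.183,    0.   ]), np.float64(1.0611215829849243))
bowl 105 [0] (array([ 550.653, -362.33 ,    0.   ]), np.float64(1.1284245252609253))
bowl 105 [1] (array([ 541.693, -370.793,    0.   ]), np.float64(0.5528414249420166))
bowl 105 [0, 1] (array([ 541.692, -369.933,    0.   ]), np.float64(2.6873693466186523))
bowl 109 [0] (array([ 553.526, -370.581,    0.   ]), np.float64(1.979223608970642))
bowl 109 [1] (array([ 543.181, -366.88 ,    0.   ]), np.float64(1.2419853210449219))
bowl 109 [0, 1] (array([ 545.231, -366.96 ,    0.   ]), np.float64(3.930720806121826))
```

Request:
apply_moves --rows '[[[0, -0.0177, 0.0125, 0, 0, 0, 0], [0, -0.0177, 0.0125, 0, 0, 0, 0], [0, -0.0177, 0.0125, 0, 0, 0, 0], [0, -0.0177, 0.0125, 0, 0, 0, 0], [0, -0.0177, 0.0125, 0, 0, 0, 0], [0, -0.0177, 0.0125, 0, 0, 0, 0], [0, 0, 0, 0, 0, 0, 0]]]'

```text
t: 6.0
tcp_pos: [473.9, 380.4, 176.4]
tcp_rot: [[0.24, 0.56, 0.793], [-0.971, 0.142, 0.193], [-0.004, -0.817, 0.577]]
ft_force: [0.3, 0.8, -1.9]
gripper_width: 13.3
```

View pics/can.png

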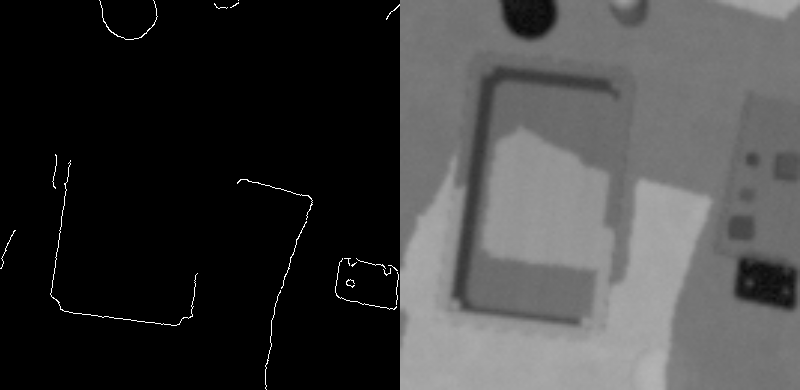

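The pan poses agree: the top view's inner-rim fit and the scene fit both give about (579, 161, -7.5°). The bowl is at (546, -365). I'll place the sieve now.

```bash
python3 - <<'E'
from h import *
c=cur();b=lambda z:T(578.7,160.7,-7.5,z)
a=plan(c,grasp(b(105),SG),tag="over",v=27);a=plan(a,grasp(b(66.5),SG),tag="down",v=5);print(a[:3,3])
E
```

```text
over n 8 row [0.0266, 0.0039, -0.0007, -0.0004, 0.0378, -0.0273]
down n 8 row [-0.0, 0.0039, -0.0028, -0.0, -0.0, -0.0]
[503.482 170.603 108.687]
```

Request:
apply_moves --rows '[[[0.0266, 0.0039, -0.0007, -0.0004, 0.0378, -0.0273, 0], [0.0266, 0.0039, -0.0007, -0.0004, 0.0378, -0.0273, 0], [0.0266, 0.0039, -0.0007, -0.0004, 0.0378, -0.0273, 0], [0.0266, 0.0039, -0.0007, -0.0004, 0.0378, -0.0273, 0], [0.0266, 0.0039, -0.0007, -0.0004, 0.0378, -0.0273, 0], [0.0266, 0.0039, -0.0007, -0.0004, 0.0378, -0.0273, 0], [0.0266, 0.0039, -0.0007, -0.0004, 0.0378, -0.0273, 0], [0.0266, 0.0039, -0.0007, -0.0004, 0.0378, -0.0273, 0]]]'

```text
t: 6.67
tcp_pos: [501.8, 167.5, 141.7]
tcp_rot: [[-0.132, 0.564, 0.815], [-0.991, -0.08, -0.106], [0.006, -0.822, 0.57]]
ft_force: [0.1, 0.0, -2.5]
gripper_width: 13.2
```

Request:
apply_moves --rows '[[[0, 0, 0, 0, 0, 0, 0], [0, 0, 0, 0, 0, 0, 0]]]'

```text
t: 6.83
tcp_pos: [501.8, 167.9, 141.9]
tcp_rot: [[-0.132, 0.564, 0.815], [-0.991, -0.08, -0.105], [0.006, -0.822, 0.57]]
ft_force: [0.1, 0.1, -2.2]
gripper_width: 13.1
```

```bash
python3 - <<'E'
from h import *
c=cur();g=np.linalg.inv(grasp(np.eye(4),SG));print(c@g,bot.state()["joints"])
b=lambda z:T(578.7,160.7,-7.5,z)
a=plan(c,grasp(b(66.),SG),tag="down",v=5.5);print(a[:3,3])
p=bot.read_camera("scene");cv2.imwrite("pics/s3.png",overlay(p,[("pan",(578.7,160.7,-7.5),0),("sieve",c@g,0)],2.5)[300:700,350:1050])
E
```

```text
[[  0.991   0.132   0.005 576.751]
 [ -0.132   0.991   0.005 157.71 ]
 [ -0.005  -0.006   1.     99.363]
 [  0.      0.      0.      1.   ]] [ 0.538 -0.066 -0.771  0.37  -0.366  2.145]
down n 7 row [-0.0004, 0.0041, -0.0026, 0.0007, 0.0003, 0.0007]
[503.482 170.603 108.187]
```

View pics/s3.png

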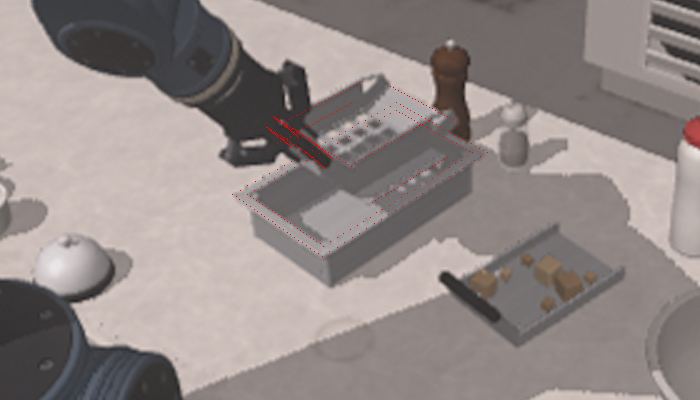

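The scene view shows the sieve hovering over the pan, well centred. I'll lower and release it.

Request:
apply_moves --rows '[[[-0.0004, 0.0041, -0.0026, 0.0007, 0.0003, 0.0007, 0], [-0.0004, 0.0041, -0.0026, 0.0007, 0.0003, 0.0007, 0], [-0.0004, 0.0041, -0.0026, 0.0007, 0.0003, 0.0007, 0], [-0.0004, 0.0041, -0.0026, 0.0007, 0.0003, 0.0007, 0], [-0.0004, 0.0041, -0.0026, 0.0007, 0.0003, 0.0007, 0], [-0.0004, 0.0041, -0.0026, 0.0007, 0.0003, 0.0007, 0], [-0.0004, 0.0041, -0.0026, 0.0007, 0.0003, 0.0007, 0], [0, 0, 0, 0, 0, 0, 0]]]'

```text
t: 7.55
tcp_pos: [504.1, 171.5, 108.3]
tcp_rot: [[-0.129, 0.57, 0.811], [-0.992, -0.074, -0.106], [-0.0, -0.818, 0.575]]
ft_force: [0.3, 0.4, -2.7]
gripper_width: 13.1
```

```bash
python3 - <<'E'
from h import *
c=cur();g=np.linalg.inv(grasp(np.eye(4),SG));print(c@g,bot.state()["ft_force"])
E
```

```text
[[  0.992   0.129  -0.001 579.417]
 [ -0.129   0.992   0.    161.755]
 [  0.001   0.      1.     66.151]
 [  0.      0.      0.      1.   ]] [ 0.288  0.381 -2.673]
```

Request:
apply_moves --rows '[[[0, 0.001, -0.0007, 0, 0, 0, 0], [0, 0, 0, 0, 0, 0, 0.02], [0, 0, 0, 0, 0, 0, 0.04], [0, 0, 0, 0, 0, 0, 0.06], [0, 0, 0, 0, 0, 0, 0.085], [0, 0, 0, 0, 0, 0, 0.085], [0, -0.02, 0, 0, 0, 0, 0.085], [0, -0.03, 0, 0, 0, 0, 0.085]]]'

```text
t: 8.22
tcp_pos: [475.2, 174.4, 147.6]
tcp_rot: [[-0.13, 0.568, 0.812], [-0.991, -0.076, -0.106], [0.002, -0.819, 0.573]]
ft_force: [-0.3, 0.0, -0.5]
gripper_width: 85.0
```

Request:
apply_moves --rows '[[[0, -0.03, 0, 0, 0, 0, 0.085], [0, -0.03, 0, 0, 0, 0, 0.085], [0, -0.03, 0, 0, 0, 0, 0.085], [0, 0, 0, 0, 0, 0, 0.085]]]'

```text
t: 8.55
tcp_pos: [424.2, 183.3, 227.6]
tcp_rot: [[-0.128, 0.575, 0.808], [-0.992, -0.07, -0.107], [-0.005, -0.815, 0.579]]
ft_force: [1.2, 1.1, 1.2]
gripper_width: 84.7
```

```bash
python3 - <<'E'
from h import *
p=bot.read_camera("wrist");print(bot.state()["t"],bot.state()["joints"])
M["both"]=M["hs"]
v,c=fit("hs",[p],(579,161,-7.5),z=65,spread=(8,8,4),n=20);print("sieve",v,c)
v2,c=fit("pan",[p],(579,161,-7.5),z=0,spread=(8,8,4),n=20);print("pan",v2,c)
cv2.imwrite("pics/w4.png",overlay(p,[("hs",v,65),("pan",v2,0)],1.25))
c=cur();b=T(595.5,-85.5,-13.3)
for f in(1,-1):
    a=plan(c,grasp(b,TG,130,f),tag="pre tray %d"%f,v=30,w=.1)
E
```

```text
8.6 [ 0.7   -0.264 -0.695  0.691 -0.438  2.299]
sieve [575.081 171.569  -6.986] 3.4381115436553955
pan [590.24  156.725  -7.5  ] 2.9149439334869385
pre tray 1 n 9 row [0.0251, 0.0101, -0.0011, -0.0006, 0.0092, -0.007]
pre tray -1 n 31 row [0.0002, 0.0029, -0.0111, -0.0031, -0.0986, 0.0003]
```

View pics/w4.png

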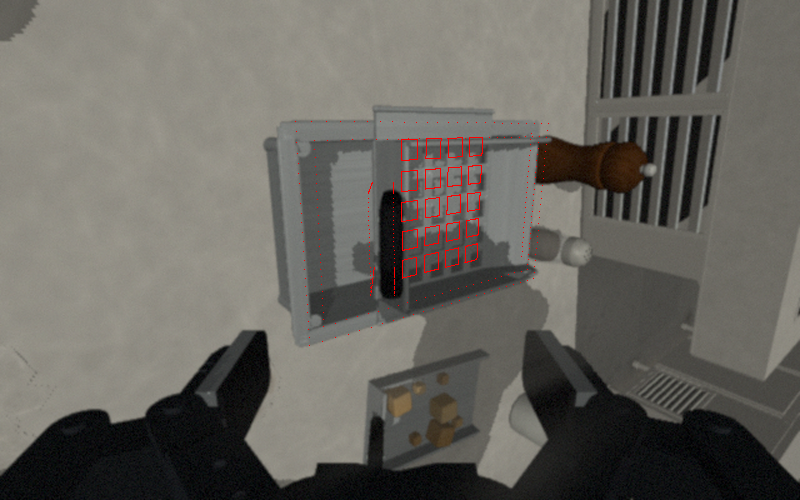

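The wrist view shows the sieve lying across the pan, with its wings on the rims and the grip at (390,245). The tray with the bread is at (430,410). Next I'll move to the tray.

Request:
apply_moves --rows '[[[0.0251, 0.0101, -0.0011, -0.0006, 0.0092, -0.007, 0.085], [0.0251, 0.0101, -0.0011, -0.0006, 0.0092, -0.007, 0.085], [0.0251, 0.0101, -0.0011, -0.0006, 0.0092, -0.007, 0.085], [0.0251, 0.0101, -0.0011, -0.0006, 0.0092, -0.007, 0.085], [0.0251, 0.0101, -0.0011, -0.0006, 0.0092, -0.007, 0.085], [0.0251, 0.0101, -0.0011, -0.0006, 0.0092, -0.007, 0.085], [0.0251, 0.0101, -0.0011, -0.0006, 0.0092, -0.007, 0.085], [0.0251, 0.0101, -0.0011, -0.0006, 0.0092, -0.007, 0.085]]]'

```text
t: 9.27
tcp_pos: [428.8, -24.0, 150.5]
tcp_rot: [[-0.221, 0.557, 0.801], [-0.975, -0.129, -0.179], [0.003, -0.82, 0.572]]
ft_force: [0.8, 0.3, -0.5]
gripper_width: 84.9
```

Request:
apply_moves --rows '[[[0.0251, 0.0101, -0.0011, -0.0006, 0.0092, -0.007, 0.085], [0, 0, 0, 0, 0, 0, 0.085], [0, 0, 0, 0, 0, 0, 0.085]]]'

```text
t: 9.52
tcp_pos: [427.6, -49.8, 141.5]
tcp_rot: [[-0.235, 0.553, 0.799], [-0.972, -0.137, -0.191], [0.004, -0.822, 0.57]]
ft_force: [-0.8, 0.5, -0.3]
gripper_width: 85.0
```

```bash
python3 - <<'E'
from h import *
p=bot.read_camera("wrist");print(bot.state()["t"],bot.state()["joints"])
D=dts([p])
v,c=fit("tray",[p],(595.5,-85.5,-13.3),spread=(8,8,4),n=30,D=D);print("tray",v,c)
for t in("crouton_1","bit_1"):print(t,[(np.round(d["centre"]).tolist(),round(d["conf"],2)) for d in bot.find_in(t,p)])
cv2.imwrite("pics/w5.png",overlay(p,[("tray",v,0)],1.25))
c=cur();b=T(*v);a=plan(c,grasp(b,TG,40),tag="a");a=plan(a,grasp(b,TG),v=20,tag="b")
E
```

```text
9.5667 [-0.023 -0.384 -1.012  0.347 -0.123  1.744]
tray [596.398 -83.224 -12.413] 1.8398405313491821
crouton_1 [([541.0, -40.0, 28.0], 0.93), ([593.0, -121.0, 26.0], 0.88), ([598.0, -82.0, 27.0], 0.7)]
bit_1 [([576.0, -48.0, 16.0], 0.7), ([617.0, -48.0, 20.0], 0.68), ([561.0, -113.0, 10.0], 0.62), ([636.0, -124.0, 12.0], 0.56)]
a n 5 row [-0.0004, 0.0177, 0.0003, 0.0007, -0.0022, 0.0024]
b n 2 row [0.0, 0.02, -0.0, 0.0, 0.0, 0.0]
```

View pics/w5.png

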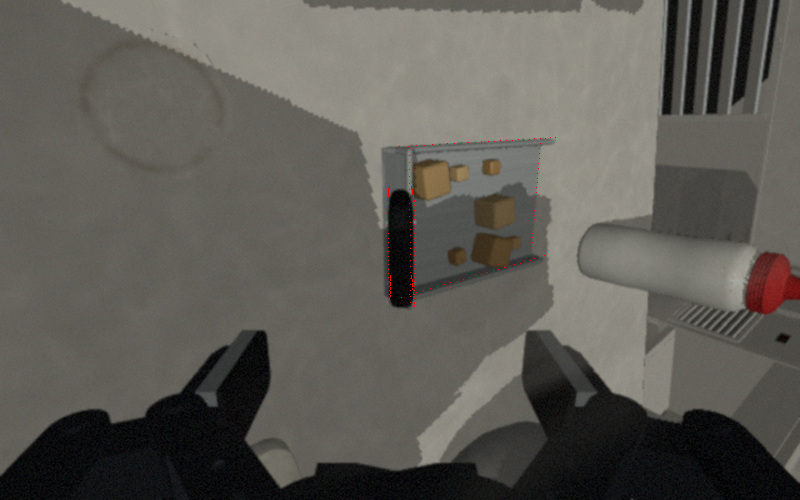

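The wrist view shows an exact tray fit, with three croutons and four bits on it. I'll grasp.

Request:
apply_moves --rows '[[[-0.0004, 0.0177, 0.0003, 0.0007, -0.0022, 0.0024, 0.085], [-0.0004, 0.0177, 0.0003, 0.0007, -0.0022, 0.0024, 0.085], [-0.0004, 0.0177, 0.0003, 0.0007, -0.0022, 0.0024, 0.085], [-0.0004, 0.0177, 0.0003, 0.0007, -0.0022, 0.0024, 0.085], [-0.0004, 0.0177, 0.0003, 0.0007, -0.0022, 0.0024, 0.085], [0, 0.02, 0, 0, 0, 0, 0.085], [0, 0.02, 0, 0, 0, 0, 0.085], [0, 0, 0, 0, 0, 0, 0.085]]]'

```text
t: 10.33
tcp_pos: [502.3, -61.7, 35.8]
tcp_rot: [[-0.214, 0.559, 0.801], [-0.977, -0.122, -0.175], [0.0, -0.82, 0.572]]
ft_force: [-1.7, -0.4, -0.7]
gripper_width: 85.3
```

Request:
apply_moves --rows '[[[0, 0, 0, 0, 0, 0, 0.03], [0, 0, 0, 0, 0, 0, 0.02], [0, 0, 0, 0, 0, 0, 0.01], [0, 0, 0, 0, 0, 0, 0], [0, 0, 0, 0, 0, 0, 0], [0, 0, 0, 0, 0, 0, 0], [0, 0, 0, 0, 0, 0, 0], [0, 0, 0, 0, 0, 0, 0]]]' --grip_force 60

```text
t: 11.0
tcp_pos: [502.0, -62.9, 38.8]
tcp_rot: [[-0.216, 0.561, 0.799], [-0.976, -0.124, -0.177], [-0.0, -0.818, 0.575]]
ft_force: [-8.3, 2.8, 10.6]
gripper_width: 13.2
```

```bash
python3 - <<'E'
from h import *
s=bot.state();print(s["t"],s["gripper_width"],s["ft_force"],s["joints"])
c=cur();g=np.linalg.inv(grasp(np.eye(4),TG));print(c@g)
# lift straight, then to yaw ~ 82.5 tray left-facing beside the sieve
S=T(579.4,161.5,-7.4,65)
def tr(ly,h,yaw=90,lx=0):  # tray pose with lip point at sieve coords (lx,ly,h), yaw rel. sieve
    t=S@T(lx,ly,yaw,h);o=np.eye(4);o[:3,3]=-82,0,-3;return t@o
up=c.copy();up[2,3]+=140
a=plan(c,up,tag="up",v=20)
b=tr(-95,75);print("target body",b)
a=plan(a,grasp(b,TG),tag="swing",v=25,w=.08);print(a)
E
```

```text
11.0 13.221422347300798 [-8.341  2.847 10.631] [-0.073  0.011 -1.079 -0.126 -0.083  1.689]
[[  0.976   0.216  -0.001 596.139]
 [ -0.216   0.976  -0.    -83.729]
 [  0.001   0.      1.      0.75 ]
 [  0.      0.      0.      1.   ]]
up n 7 row [-0.0, -0.0164, 0.0115, 0.0, 0.0, -0.0]
target body [[  0.129  -0.992   0.    556.603]
 [  0.992   0.129   0.    -14.026]
 [  0.      0.      1.    137.   ]
 [  0.      0.      0.      1.   ]]
swing n 21 row [0.0033, 0.0005, 0.0003, -0.0001, -0.0647, 0.0454]
[[   0.992    0.074    0.105  544.191]
 [  -0.129    0.569    0.812 -109.591]
 [   0.      -0.819    0.574  175.187]
 [   0.       0.       0.       1.   ]]
```

Request:
apply_moves --rows '[[[0, -0.0082, 0.0057, 0, 0, 0, 0], [0, -0.0164, 0.0115, 0, 0, 0, 0], [0, -0.0164, 0.0115, 0, 0, 0, 0], [0, -0.0164, 0.0115, 0, 0, 0, 0], [0, -0.0164, 0.0115, 0, 0, 0, 0], [0, -0.0164, 0.0115, 0, 0, 0, 0], [0, -0.0164, 0.0115, 0, 0, 0, 0], [0, -0.0082, 0.0057, 0, 0, 0, 0]]]'

```text
t: 11.67
tcp_pos: [502.0, -63.0, 180.8]
tcp_rot: [[-0.216, 0.562, 0.798], [-0.976, -0.124, -0.177], [-0.0, -0.818, 0.576]]
ft_force: [1.1, 0.1, -2.3]
gripper_width: 13.1
```

Request:
apply_moves --rows '[[[0.0017, 0.0002, 0.0001, 0, -0.0323, 0.0227, 0], [0.0033, 0.0005, 0.0003, -0.0001, -0.0647, 0.0454, 0], [0.0033, 0.0005, 0.0003, -0.0001, -0.0647, 0.0454, 0], [0.0033, 0.0005, 0.0003, -0.0001, -0.0647, 0.0454, 0], [0.0033, 0.0005, 0.0003, -0.0001, -0.0647, 0.0454, 0], [0.0033, 0.0005, 0.0003, -0.0001, -0.0647, 0.0454, 0], [0.0033, 0.0005, 0.0003, -0.0001, -0.0647, 0.0454, 0], [0.0033, 0.0005, 0.0003, -0.0001, -0.0647, 0.0454, 0]]]'

```text
t: 12.33
tcp_pos: [505.8, -87.4, 176.3]
tcp_rot: [[0.369, 0.533, 0.762], [-0.929, 0.212, 0.302], [-0.001, -0.819, 0.573]]
ft_force: [-0.2, 0.2, -3.9]
gripper_width: 13.4
```

Request:
apply_moves --rows '[[[0.0033, 0.0005, 0.0003, -0.0001, -0.0647, 0.0454, 0], [0.0033, 0.0005, 0.0003, -0.0001, -0.0647, 0.0454, 0], [0.0033, 0.0005, 0.0003, -0.0001, -0.0647, 0.0454, 0], [0.0033, 0.0005, 0.0003, -0.0001, -0.0647, 0.0454, 0], [0.0033, 0.0005, 0.0003, -0.0001, -0.0647, 0.0454, 0], [0.0033, 0.0005, 0.0003, -0.0001, -0.0647, 0.0454, 0], [0.0017, 0.0002, 0.0001, 0, -0.0323, 0.0227, 0], [0, 0, 0, 0, 0, 0, 0]]]'

```text
t: 13.0
tcp_pos: [521.6, -103.7, 174.3]
tcp_rot: [[0.777, 0.359, 0.517], [-0.629, 0.446, 0.636], [-0.002, -0.82, 0.573]]
ft_force: [0.2, -0.9, -3.8]
gripper_width: 13.3
```

```bash
python3 - <<'E'
from h import *
s=bot.state();print(s["t"],s["gripper_width"],s["ft_force"],s["joints"])
c=cur();g=np.linalg.inv(grasp(np.eye(4),TG));print(c@g)
p=bot.read_camera("top")
for t in("sieve","crumb_pan"):print(t,[(np.round(d["centre"]).tolist(),round(d["conf"],2)) for d in bot.find_in(t,p)][:1])
E
```

```text
13.0 13.299697869750545 [ 0.214 -0.904 -3.792] [-0.54   0.192 -0.357  0.926  0.603  0.171]
[[  0.629  -0.777   0.003 582.153]
 [  0.777   0.629  -0.    -28.783]
 [ -0.001   0.002   1.    136.002]
 [  0.      0.      0.      1.   ]]
sieve [([593.0, 165.0, 67.0], 0.55)]
crumb_pan [([533.0, 160.0, 18.0], 0.96)]
```

```bash
cat >> h.py <<'E'
def tr(S,lx,ly,h,yaw=90,tilt=0):
    "tray pose with lip point at sieve coords, tilted lip-down"
    o=np.eye(4);o[:3,3]=-82,0,-3;return tilted(S@T(lx,ly,yaw,h)@o,tilt,(82,0,3))
E
python3 - <<'E'
from h import *
S=T(579.4,161.5,-7.4,65);c=cur();G=lambda *k,**d:grasp(tr(S,*k,**d),TG)
a=plan(c,G(-3,-95,72),tag="swing",v=25,w=.07)
a=plan(a,G(-3,-28,64),tag="over",v=20)
a=plan(a,G(-3,-28,50,tilt=14),tag="tilt14",w=.035)
a=plan(a,G(-3,-28,45,tilt=30),tag="tilt30",w=.017)
E
```

```text
swing n 8 row [0.0027, 0.0005, 0.0001, 0.0001, -0.0569, 0.0396]
over n 4 row [-0.0, 0.0113, 0.0126, -0.0, 0.0, -0.0]
tilt14 n 7 row [-0.0, -0.0026, 0.0037, -0.0349, -0.0, 0.0]
tilt30 n 17 row [-0.0, -0.0018, 0.0021, -0.0164, 0.0, 0.0]
```

Request:
apply_moves --rows '[[[0.0027, 0.0005, 0.0001, 0, -0.0569, 0.0396, 0], [0.0027, 0.0005, 0.0001, 0, -0.0569, 0.0396, 0], [0.0027, 0.0005, 0.0001, 0, -0.0569, 0.0396, 0], [0.0027, 0.0005, 0.0001, 0, -0.0569, 0.0396, 0], [0.0027, 0.0005, 0.0001, 0, -0.0569, 0.0396, 0], [0.0027, 0.0005, 0.0001, 0, -0.0569, 0.0396, 0], [0.0027, 0.0005, 0.0001, 0, -0.0569, 0.0396, 0], [0.0027, 0.0005, 0.0001, 0, -0.0569, 0.0396, 0]]]'

```text
t: 13.82
tcp_pos: [541.7, -109.3, 172.6]
tcp_rot: [[0.992, 0.072, 0.102], [-0.125, 0.568, 0.813], [0.001, -0.82, 0.573]]
ft_force: [-0.1, -0.2, -3.6]
gripper_width: 13.2
```

Request:
apply_moves --rows '[[[0, 0.0056, 0.0063, 0, 0, 0, 0], [0, 0.0113, 0.0126, 0, 0, 0, 0], [0, 0.0113, 0.0126, 0, 0, 0, 0], [0, 0.0113, 0.0126, 0, 0, 0, 0], [0, 0.0056, 0.0063, 0, 0, 0, 0], [0, 0, 0, 0, 0, 0, 0]]]'

```text
t: 14.32
tcp_pos: [549.8, -40.8, 164.7]
tcp_rot: [[0.992, 0.074, 0.104], [-0.127, 0.569, 0.813], [0.001, -0.819, 0.574]]
ft_force: [-0.0, -0.1, -3.1]
gripper_width: 13.3
```

```bash
python3 - <<'E'
from h import *
s=bot.state();print(s["t"],s["gripper_width"],s["ft_force"],s["joints"])
S=T(579.4,161.5,-7.4,65);c=cur();G=lambda *k,**d:grasp(tr(S,*k,**d),TG)
g=np.linalg.inv(grasp(np.eye(4),TG));print(np.linalg.inv(S)@c@g)
a=plan(c,G(-3,-28,50,tilt=14),tag="tilt14",w=.035)
a=plan(a,G(-3,-28,45,tilt=30),tag="tilt30",w=.017)
p=bot.read_camera("top");im=cv2.resize(p["color"][130:270,190:400,::-1],None,fx=2.4,fy=2.4)
q=bot.read_camera("scene");im2=cv2.resize(q["color"][130:270,190:400,::-1],None,fx=2.4,fy=2.4)
cv2.imwrite("pics/t6.png",np.vstack([im,im2])[:600])
E
```

```text
14.3167 13.311770904113105 [-0.044 -0.095 -3.149] [-0.396  0.46  -0.009  1.285  0.586 -0.324]
[[  -0.002   -1.      -0.001   -3.411]
 [   1.      -0.002    0.001 -108.037]
 [  -0.001   -0.001    1.      61.431]
 [   0.       0.       0.       1.   ]]
tilt14 n 7 row [0.0, -0.0026, 0.0034, -0.0348, 0.0003, -0.0]
tilt30 n 17 row [-0.0, -0.0018, 0.0021, -0.0164, 0.0, 0.0]
```

View pics/t6.png

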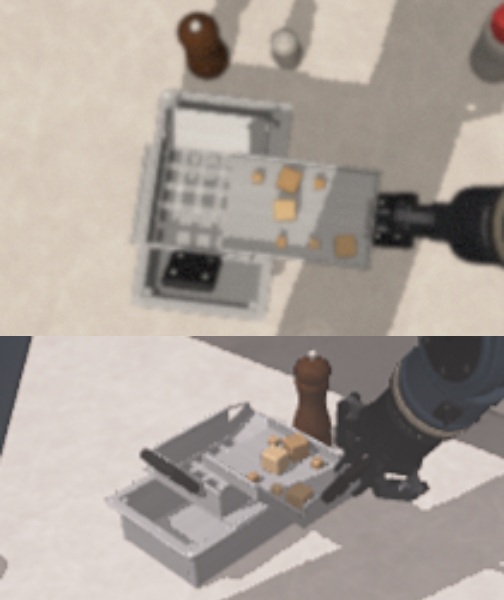

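The tray is over the right half of the sieve, carrying three croutons and four bits. I'll pour slowly.

Request:
apply_moves --rows '[[[0, -0.0026, 0.0034, -0.0348, 0, 0, 0], [0, -0.0026, 0.0034, -0.0348, 0, 0, 0], [0, -0.0026, 0.0034, -0.0348, 0, 0, 0], [0, -0.0026, 0.0034, -0.0348, 0, 0, 0], [0, -0.0026, 0.0034, -0.0348, 0, 0, 0], [0, -0.0026, 0.0034, -0.0348, 0, 0, 0], [0, -0.0026, 0.0034, -0.0348, 0, 0, 0], [0, 0, 0, 0, 0, 0, 0]]]'

```text
t: 15.08
tcp_pos: [552.5, -30.8, 193.1]
tcp_rot: [[0.992, 0.048, 0.118], [-0.127, 0.354, 0.926], [0.003, -0.934, 0.357]]
ft_force: [0.7, 0.2, -3.1]
gripper_width: 13.2
```

Request:
apply_moves --rows '[[[0, -0.0018, 0.0021, -0.0164, 0, 0, 0], [0, -0.0018, 0.0021, -0.0164, 0, 0, 0], [0, -0.0018, 0.0021, -0.0164, 0, 0, 0], [0, -0.0018, 0.0021, -0.0164, 0, 0, 0], [0, -0.0018, 0.0021, -0.0164, 0, 0, 0], [0, -0.0018, 0.0021, -0.0164, 0, 0, 0], [0, 0, 0, 0, 0, 0, 0], [0, 0, 0, 0, 0, 0, 0]]]'

```text
t: 15.75
tcp_pos: [553.1, -22.1, 206.1]
tcp_rot: [[0.992, 0.034, 0.122], [-0.126, 0.263, 0.956], [0.001, -0.964, 0.266]]
ft_force: [0.1, 0.1, -3.9]
gripper_width: 13.5
```

Request:
apply_moves --rows '[[[0, -0.0018, 0.0021, -0.0164, 0, 0, 0], [0, 0, 0, 0, 0, 0, 0], [0, -0.0018, 0.0021, -0.0164, 0, 0, 0], [0, 0, 0, 0, 0, 0, 0], [0, -0.0018, 0.0021, -0.0164, 0, 0, 0], [0, 0, 0, 0, 0, 0, 0], [0, -0.0018, 0.0021, -0.0164, 0, 0, 0], [0, 0, 0, 0, 0, 0, 0]]]'

```text
t: 16.42
tcp_pos: [554.0, -15.8, 215.4]
tcp_rot: [[0.992, 0.027, 0.124], [-0.127, 0.199, 0.972], [0.001, -0.98, 0.201]]
ft_force: [-0.3, 0.3, -3.2]
gripper_width: 13.3
```

Request:
apply_moves --rows '[[[0, -0.0018, 0.0021, -0.0164, 0, 0, 0], [0, -0.0018, 0.0021, -0.0164, 0, 0, 0], [0, -0.0018, 0.0021, -0.0164, 0, 0, 0], [0, -0.0018, 0.0021, -0.0164, 0, 0, 0], [0, -0.0018, 0.0021, -0.0164, 0, 0, 0], [0, -0.0018, 0.0021, -0.0164, 0, 0, 0], [0, -0.0018, 0.0021, -0.0164, 0, 0, 0], [0, 0, 0, 0, 0, 0, 0]]]'

```text
t: 17.08
tcp_pos: [555.6, -2.9, 230.2]
tcp_rot: [[0.992, 0.012, 0.125], [-0.126, 0.086, 0.988], [0.001, -0.996, 0.087]]
ft_force: [0.3, 0.0, -2.5]
gripper_width: 13.1
```

Request:
apply_moves --rows '[[[0, 0, 0, 0, 0, 0, 0], [0, 0, 0, 0, 0, 0, 0], [0, 0, 0, 0, 0, 0, 0], [0, 0, 0, 0, 0, 0, 0], [0, 0, 0, 0, 0, 0, 0], [0, 0, 0, 0, 0, 0, 0]]]'

```text
t: 17.58
tcp_pos: [555.3, -3.8, 229.6]
tcp_rot: [[0.992, 0.012, 0.127], [-0.127, 0.088, 0.988], [0.0, -0.996, 0.088]]
ft_force: [0.6, -0.4, -2.6]
gripper_width: 13.6
```

```bash
python3 - <<'E'
from h import *
s=bot.state();print(s["t"],s["gripper_width"],s["ft_force"],s["joints"])
S=T(579.4,161.5,-7.4,65);c=cur()
g=np.linalg.inv(grasp(np.eye(4),TG));print(np.linalg.inv(S)@c@g)
p=bot.read_camera("top");im=cv2.resize(p["color"][150:270,220:360,::-1],None,fx=3,fy=3)
q=bot.read_camera("scene");im2=cv2.resize(q["color"][140:260,230:370,::-1],None,fx=3,fy=3)
cv2.imwrite("pics/t7.png",np.hstack([im,im2])[:,:800])
E
```

```text
17.5833 13.627003341464162 [ 0.594 -0.416 -2.573] [-0.057  0.321  0.102  1.344  0.088  0.071]
[[  -0.001   -1.      -0.001   -2.644]
 [   0.866   -0.001    0.499 -102.639]
 [  -0.499   -0.       0.866   83.407]
 [   0.       0.       0.       1.   ]]
```

View pics/t7.png

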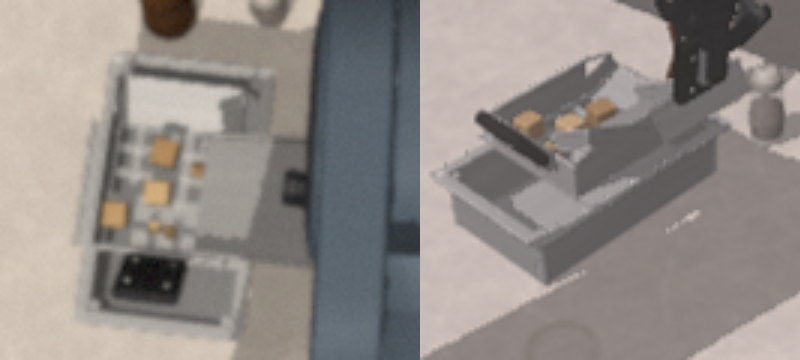

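All three croutons and the bits are in the sieve and the tray floor is bare. Next I'll put the tray back where it was.

```bash
python3 - <<'E'
from h import *
S=T(579.4,161.5,-7.4,65);c=cur();G=lambda *k,**d:grasp(tr(S,*k,**d),TG)
a=plan(c,G(-3,-40,70),tag="level",w=.07)
a=plan(a,G(-3,-110,75),tag="out",v=25)
a=plan(a,grasp(T(596,-84,-12.4,130),TG),tag="swing",w=.1,v=30)
a=plan(a,grasp(T(596,-84,-12.4,6),TG),tag="down",v=20);print(a[:3,3])
E
```

```text
level n 8 row [-0.0001, 0.0051, -0.0085, 0.0654, 0.0002, -0.0]
out n 3 row [-0.0, -0.0148, -0.0182, -0.0, 0.0, -0.0]
swing n 17 row [-0.0047, 0.0006, 0.0002, 0.0, 0.0799, -0.056]
down n 7 row [-0.0, 0.0145, -0.0102, -0.0, -0.0, 0.0]
[501.881 -63.306  44.187]
```

Request:
apply_moves --rows '[[[0, 0.0051, -0.0085, 0.0654, 0, 0, 0], [0, 0.0051, -0.0085, 0.0654, 0, 0, 0], [0, 0.0051, -0.0085, 0.0654, 0, 0, 0], [0, 0.0051, -0.0085, 0.0654, 0, 0, 0], [0, 0.0051, -0.0085, 0.0654, 0, 0, 0], [0, 0.0051, -0.0085, 0.0654, 0, 0, 0], [0, 0.0051, -0.0085, 0.0654, 0, 0, 0], [0, 0.0051, -0.0085, 0.0654, 0, 0, 0]]]'

```text
t: 18.35
tcp_pos: [549.1, -55.3, 170.4]
tcp_rot: [[0.992, 0.075, 0.103], [-0.128, 0.571, 0.811], [0.002, -0.817, 0.576]]
ft_force: [0.6, 0.2, -2.1]
gripper_width: 13.3
```

Request:
apply_moves --rows '[[[0, -0.0148, -0.0182, 0, 0, 0, 0], [0, -0.0148, -0.0182, 0, 0, 0, 0], [0, -0.0148, -0.0182, 0, 0, 0, 0], [-0.0047, 0.0006, 0.0002, 0, 0.0799, -0.056, 0], [-0.0047, 0.0006, 0.0002, 0, 0.0799, -0.056, 0], [-0.0047, 0.0006, 0.0002, 0, 0.0799, -0.056, 0], [-0.0047, 0.0006, 0.0002, 0, 0.0799, -0.056, 0], [-0.0047, 0.0006, 0.0002, 0, 0.0799, -0.056, 0]]]'

```text
t: 19.02
tcp_pos: [518.3, -114.8, 173.3]
tcp_rot: [[0.813, 0.334, 0.476], [-0.582, 0.467, 0.666], [0.0, -0.818, 0.575]]
ft_force: [-0.0, 1.0, -3.1]
gripper_width: 13.7
```

Request:
apply_moves --rows '[[[-0.0047, 0.0006, 0.0002, 0, 0.0799, -0.056, 0], [-0.0047, 0.0006, 0.0002, 0, 0.0799, -0.056, 0], [-0.0047, 0.0006, 0.0002, 0, 0.0799, -0.056, 0], [-0.0047, 0.0006, 0.0002, 0, 0.0799, -0.056, 0], [-0.0047, 0.0006, 0.0002, 0, 0.0799, -0.056, 0], [-0.0047, 0.0006, 0.0002, 0, 0.0799, -0.056, 0], [-0.0047, 0.0006, 0.0002, 0, 0.0799, -0.056, 0], [-0.0047, 0.0006, 0.0002, 0, 0.0799, -0.056, 0]]]'

```text
t: 19.68
tcp_pos: [500.2, -82.2, 170.5]
tcp_rot: [[0.168, 0.567, 0.806], [-0.986, 0.097, 0.137], [-0.0, -0.818, 0.575]]
ft_force: [-0.9, 0.9, -3.6]
gripper_width: 13.0
```

Request:
apply_moves --rows '[[[-0.0047, 0.0006, 0.0002, 0, 0.0799, -0.056, 0], [-0.0047, 0.0006, 0.0002, 0, 0.0799, -0.056, 0], [-0.0047, 0.0006, 0.0002, 0, 0.0799, -0.056, 0], [-0.0047, 0.0006, 0.0002, 0, 0.0799, -0.056, 0], [0, 0, 0, 0, 0, 0, 0]]]'

```text
t: 20.1
tcp_pos: [502.2, -61.7, 169.0]
tcp_rot: [[-0.217, 0.561, 0.799], [-0.976, -0.124, -0.179], [-0.001, -0.818, 0.575]]
ft_force: [0.2, 0.2, -3.1]
gripper_width: 13.2
```

```bash
python3 - <<'E'
from h import *
s=bot.state();print(s["t"],s["gripper_width"],s["ft_force"])
c=cur();g=np.linalg.inv(grasp(np.eye(4),TG));print(c@g)
a=plan(c,grasp(T(596,-84,-12.4,8),TG),tag="down",v=17)
plan(a,grasp(T(596,-84,-12.4,0),TG),tag="down2",v=2)
E
```

```text
20.1 13.202795696181468 [ 0.208  0.227 -3.145]
[[  0.976   0.217  -0.001 596.293]
 [ -0.217   0.976  -0.001 -82.616]
 [  0.001   0.001   1.    130.948]
 [  0.      0.      0.      1.   ]]
down n 8 row [0.0002, 0.0126, -0.0088, -0.0001, -0.0004, 0.0]
down2 n 4 row [-0.0, 0.0016, -0.0011, -0.0, -0.0, 0.0]
```

Request:
apply_moves --rows '[[[0, 0.0126, -0.0088, 0, 0, 0, 0], [0, 0.0126, -0.0088, 0, 0, 0, 0], [0, 0.0126, -0.0088, 0, 0, 0, 0], [0, 0.0126, -0.0088, 0, 0, 0, 0], [0, 0.0126, -0.0088, 0, 0, 0, 0], [0, 0.0126, -0.0088, 0, 0, 0, 0], [0, 0.0126, -0.0088, 0, 0, 0, 0], [0, 0.0126, -0.0088, 0, 0, 0, 0]]]'

```text
t: 20.77
tcp_pos: [502.4, -63.6, 45.3]
tcp_rot: [[-0.211, 0.561, 0.8], [-0.977, -0.121, -0.173], [-0.0, -0.819, 0.574]]
ft_force: [1.3, -0.2, -3.4]
gripper_width: 13.6
```

Request:
apply_moves --rows '[[[0, 0.0016, -0.0011, 0, 0, 0, 0], [0, 0.0016, -0.0011, 0, 0, 0, 0], [0, 0.0016, -0.0011, 0, 0, 0, 0], [0, 0.0008, -0.0006, 0, 0, 0, 0], [0, 0, 0, 0, 0, 0, 0]]]'

```text
t: 21.18
tcp_pos: [503.0, -63.5, 39.8]
tcp_rot: [[-0.213, 0.562, 0.799], [-0.977, -0.122, -0.175], [-0.001, -0.818, 0.575]]
ft_force: [-0.5, 0.1, -2.3]
gripper_width: 13.3
```

Request:
apply_moves --rows '[[[0, 0.0008, -0.0006, 0, 0, 0, 0], [0, 0, 0, 0, 0, 0, 0.02], [0, 0, 0, 0, 0, 0, 0.04], [0, 0, 0, 0, 0, 0, 0.06], [0, 0, 0, 0, 0, 0, 0.085], [0, 0, 0, 0, 0, 0, 0.085], [0, -0.02, 0, 0, 0, 0, 0.085], [0, -0.03, 0, 0, 0, 0, 0.085]]]'

```text
t: 21.85
tcp_pos: [473.4, -57.3, 77.5]
tcp_rot: [[-0.214, 0.558, 0.802], [-0.977, -0.122, -0.175], [0.0, -0.821, 0.571]]
ft_force: [0.2, -0.5, 0.1]
gripper_width: 84.8
```

Request:
apply_moves --rows '[[[0, -0.03, 0, 0, 0, 0, 0.085], [0, -0.03, 0, 0, 0, 0, 0.085], [0, -0.03, 0, 0, 0, 0, 0.085], [0, 0, 0, 0, 0, 0, 0.085]]]'

```text
t: 22.18
tcp_pos: [423.7, -46.0, 157.6]
tcp_rot: [[-0.213, 0.566, 0.796], [-0.977, -0.122, -0.175], [-0.001, -0.815, 0.579]]
ft_force: [0.7, 0.2, 2.1]
gripper_width: 85.0
```

```bash
python3 - <<'E'
from h import *
p=bot.read_camera("wrist");print(bot.state()["t"])
v,c=fit("tray",[p],(596,-84,-12.4),spread=(6,6,3),n=20);print("tray",v,c)
S=T(579.4,161.5,-7.4,65)
for t in("crouton_1","bit_1"):print(t,[(np.round(d["centre"]).tolist(),round(d["conf"],2)) for d in bot.find_in(t,p)])
plan(cur(),grasp(S,SG,130),tag="to sieve",v=30)
plan(grasp(S,SG,130),grasp(S,SG,0),tag="in",v=19)
E
```

```text
22.2333
tray [597.583 -84.208 -10.834] 2.0981147289276123
crouton_1 []
bit_1 [([760.0, 52.0, 29.0], 0.47)]
to sieve n 8 row [-0.0281, -0.0087, 0.0008, -0.0002, -0.0088, 0.0061]
in n 7 row [-0.0, 0.0186, 0.0, 0.0, -0.0, -0.0]
```

Request:
apply_moves --rows '[[[-0.0281, -0.0087, 0.0008, 0, -0.0088, 0.0061, 0.085], [-0.0281, -0.0087, 0.0008, 0, -0.0088, 0.0061, 0.085], [-0.0281, -0.0087, 0.0008, 0, -0.0088, 0.0061, 0.085], [-0.0281, -0.0087, 0.0008, 0, -0.0088, 0.0061, 0.085], [-0.0281, -0.0087, 0.0008, 0, -0.0088, 0.0061, 0.085], [-0.0281, -0.0087, 0.0008, 0, -0.0088, 0.0061, 0.085], [-0.0281, -0.0087, 0.0008, 0, -0.0088, 0.0061, 0.085], [-0.0281, -0.0087, 0.0008, 0, -0.0088, 0.0061, 0.085]]]'

```text
t: 23.0
tcp_pos: [429.3, 182.6, 211.9]
tcp_rot: [[-0.128, 0.568, 0.813], [-0.992, -0.075, -0.104], [0.002, -0.82, 0.573]]
ft_force: [0.6, -0.5, 0.2]
gripper_width: 85.0
```

Request:
apply_moves --rows '[[[0, 0, 0, 0, 0, 0, 0.085], [0, 0, 0, 0, 0, 0, 0.085]]]'

```text
t: 23.17
tcp_pos: [429.5, 182.4, 211.7]
tcp_rot: [[-0.127, 0.568, 0.813], [-0.992, -0.074, -0.103], [0.002, -0.82, 0.573]]
ft_force: [-0.2, -0.0, -0.9]
gripper_width: 85.3
```

```bash
cat >> h.py <<'E'
M["sl"]=np.vstack([slab(SG)]+[seg((-60,-60,38),(-60,60,38)),seg((104,-58,16.5),(104,58,16.5))]+[seg((-59,s*60,45),(100,s*60,45)) for s in(-1,1)])
E
python3 - <<'E'
from h import *
p=bot.read_camera("wrist");print(bot.state()["t"],bot.state()["joints"],cur()[:3,3])
v,c=fit("sl",[p],(579,161,-7.5),z=65,spread=(8,8,4),n=20);print("sieve",v,c)
for t in("crouton_1","bit_1"):print(t,[(np.round(d["centre"]).tolist(),round(d["conf"],2)) for d in bot.find_in(t,p)])
cv2.imwrite("pics/w8.png",overlay(p,[("sl",(579.4,161.5,-7.4),65)],2)[100:700,400:1200])
S=T(579.4,161.5,-7.4,65);plan(cur(),grasp(S,SG,0),tag="in",v=19)
E
```

```text
23.2167 [ 0.686 -0.244 -0.713  0.656 -0.431  2.286] [429.324 181.24  211.589]
sieve [581.021 162.965  -7.929] 1.6101255416870117
crouton_1 [([566.0, 177.0, 88.0], 0.79), ([551.0, 214.0, 91.0], 0.7), ([606.0, 169.0, 90.0], 0.69)]
bit_1 [([584.0, 182.0, 79.0], 0.65), ([594.0, 115.0, 11.0], 0.51), ([548.0, 182.0, 79.0], 0.4)]
in n 7 row [-0.0001, 0.0184, 0.0002, 0.0002, -0.0, 0.0003]
```

View pics/w8.png

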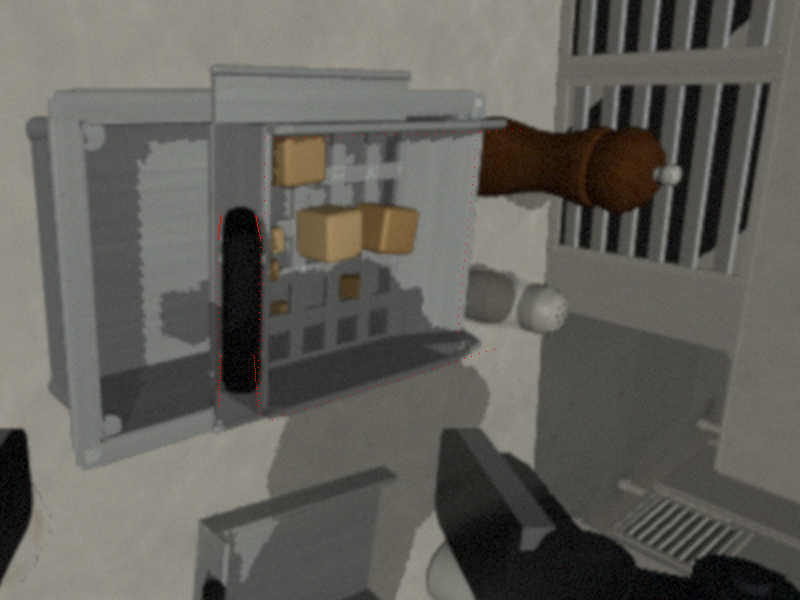

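The wrist view shows three croutons in the sieve, three bits by its back wall near (275,270) and one at a hole (349,287). The tray is empty. I'll grasp the sieve and lift it.

Request:
apply_moves --rows '[[[-0.0001, 0.0184, 0.0002, 0, 0, 0, 0.085], [-0.0001, 0.0184, 0.0002, 0, 0, 0, 0.085], [-0.0001, 0.0184, 0.0002, 0, 0, 0, 0.085], [-0.0001, 0.0184, 0.0002, 0, 0, 0, 0.085], [-0.0001, 0.0184, 0.0002, 0, 0, 0, 0.085], [-0.0001, 0.0184, 0.0002, 0, 0, 0, 0.085], [-0.0001, 0.0184, 0.0002, 0, 0, 0, 0.085], [0, 0, 0, 0, 0, 0, 0.085]]]'

```text
t: 23.98
tcp_pos: [503.9, 169.7, 105.7]
tcp_rot: [[-0.132, 0.567, 0.813], [-0.991, -0.077, -0.107], [0.002, -0.82, 0.572]]
ft_force: [-1.5, -0.5, -1.2]
gripper_width: 85.1
```

Request:
apply_moves --rows '[[[0, 0, 0, 0, 0, 0, 0.03], [0, 0, 0, 0, 0, 0, 0.02], [0, 0, 0, 0, 0, 0, 0.01], [0, 0, 0, 0, 0, 0, 0], [0, 0, 0, 0, 0, 0, 0], [0, 0, 0, 0, 0, 0, 0], [0, 0, 0, 0, 0, 0, 0], [0, 0, 0, 0, 0, 0, 0]]]' --grip_force 80

```text
t: 24.65
tcp_pos: [504.2, 172.2, 109.3]
tcp_rot: [[-0.129, 0.57, 0.811], [-0.992, -0.074, -0.106], [-0.0, -0.818, 0.575]]
ft_force: [-6.1, -0.2, 7.5]
gripper_width: 13.4
```

```bash
python3 - <<'E'
from h import *
s=bot.state();print(s["t"],s["gripper_width"],s["ft_force"],s["joints"])
c=cur();g=np.linalg.inv(grasp(np.eye(4),SG));print(c@g)
up=c.copy();up[2,3]+=45;plan(c,up,tag="up",v=15)
b=np.linalg.inv(g)
G=lambda t:tilted(np.eye(4),t,(0,0,0))@np.linalg.inv(g)
plan(G(0),G(12),tag="pitch12 about centre",n=1);print(R.from_matrix((np.linalg.inv(G(0))@G(12))[:3,:3]).as_rotvec())
roll=np.eye(4);roll[:3,:3]=R.from_euler("x",10,degrees=True).as_matrix()
plan(G(0),roll@G(0),n=2,tag="roll+10")
plan(roll@G(0),G(0),n=2,tag="back")
E
```

```text
24.65 13.415716554121364 [-6.108 -0.222  7.48 ] [ 0.543 -0.015 -0.827  0.256 -0.366  2.148]
[[  0.992   0.129  -0.001 579.481]
 [ -0.129   0.992  -0.    162.459]
 [  0.001   0.      1.     67.207]
 [  0.      0.      0.      1.   ]]
up n 4 row [-0.0, -0.0092, 0.0065, -0.0, -0.0, -0.0]
pitch12 about centre n 1 row [0.0, -0.0062, 0.0171, -0.2094, 0.0, 0.0]
[-0.209  0.     0.   ]
roll+10 n 2 row [0.0037, 0.0001, -0.0001, -0.0, 0.0501, 0.0715]
back n 2 row [-0.0037, 0.0001, -0.0001, -0.0, -0.0501, -0.0715]
```

```bash
python3 - <<'E'
from h import *
c=cur();g=grasp(np.eye(4),SG)
up=c.copy();up[2,3]+=56;plan(c,up,tag="up",v=12)
for ax in "yx":
  for d in(6,-6):
    r=np.eye(4);r[:3,:3]=R.from_euler(ax,d,degrees=True).as_matrix();plan(g,r@g,n=1,tag=ax+str(d))
E
```

```text
up n 5 row [-0.0, -0.0092, 0.0064, -0.0, -0.0, -0.0]
y6 n 1 row [0.0, -0.0035, 0.0084, -0.1047, 0.0, 0.0]
y-6 n 1 row [0.0, 0.0044, -0.008, 0.1047, 0.0, 0.0]
x6 n 1 row [0.0044, 0.0002, -0.0001, -0.0, 0.0601, 0.0858]
x-6 n 1 row [-0.0044, 0.0002, -0.0001, -0.0, -0.0601, -0.0858]
```

Request:
apply_moves --rows '[[[0, -0.0092, 0.0064, 0, 0, 0, 0], [0, -0.0092, 0.0064, 0, 0, 0, 0], [0, -0.0092, 0.0064, 0, 0, 0, 0], [0, -0.0092, 0.0064, 0, 0, 0, 0], [0, -0.0092, 0.0064, 0, 0, 0, 0], [0, 0, 0, 0, 0, 0, 0]]]'

```text
t: 25.15
tcp_pos: [504.4, 172.5, 166.7]
tcp_rot: [[-0.129, 0.571, 0.811], [-0.992, -0.073, -0.106], [-0.001, -0.818, 0.576]]
ft_force: [1.2, 0.3, -3.1]
gripper_width: 12.9
```

Request:
apply_moves --rows '[[[0, -0.0035, 0.0084, -0.1047, 0, 0, 0], [0, -0.0035, 0.0084, -0.1047, 0, 0, 0], [0, -0.0035, 0.0084, -0.1047, 0, 0, 0], [0, -0.0035, 0.0084, -0.1047, 0, 0, 0], [0, 0, 0, 0, 0, 0, 0], [0, 0, 0, 0, 0, 0, 0], [0, 0.0044, -0.008, 0.1047, 0, 0, 0], [0, 0.0044, -0.008, 0.1047, 0, 0, 0]]]'

```text
t: 25.82
tcp_pos: [514.7, 170.6, 178.2]
tcp_rot: [[-0.131, 0.397, 0.908], [-0.991, -0.052, -0.12], [-0.0, -0.916, 0.401]]
ft_force: [0.9, 0.5, -3.4]
gripper_width: 13.3
```

Request:
apply_moves --rows '[[[0, 0.0044, -0.008, 0.1047, 0, 0, 0], [0, 0.0044, -0.008, 0.1047, 0, 0, 0], [0.0044, 0.0002, -0.0001, 0, 0.0601, 0.0858, 0], [0.0044, 0.0002, -0.0001, 0, 0.0601, 0.0858, 0], [0.0044, 0.0002, -0.0001, 0, 0.0601, 0.0858, 0], [0.0044, 0.0002, -0.0001, 0, 0.0601, 0.0858, 0], [0, 0, 0, 0, 0, 0, 0], [0, 0, 0, 0, 0, 0, 0]]]'

```text
t: 26.48
tcp_pos: [500.0, 153.4, 159.1]
tcp_rot: [[-0.121, 0.612, 0.781], [-0.907, 0.253, -0.338], [-0.405, -0.749, 0.524]]
ft_force: [0.0, -0.3, -3.6]
gripper_width: 13.3
```

Request:
apply_moves --rows '[[[-0.0044, 0.0002, -0.0001, 0, -0.0601, -0.0858, 0], [-0.0044, 0.0002, -0.0001, 0, -0.0601, -0.0858, 0], [-0.0044, 0.0002, -0.0001, 0, -0.0601, -0.0858, 0], [-0.0044, 0.0002, -0.0001, 0, -0.0601, -0.0858, 0], [-0.0044, 0.0002, -0.0001, 0, -0.0601, -0.0858, 0], [-0.0044, 0.0002, -0.0001, 0, -0.0601, -0.0858, 0], [-0.0044, 0.0002, -0.0001, 0, -0.0601, -0.0858, 0], [-0.0044, 0.0002, -0.0001, 0, -0.0601, -0.0858, 0]]]'

```text
t: 27.15
tcp_pos: [506.8, 191.5, 162.7]
tcp_rot: [[-0.115, 0.531, 0.839], [-0.904, -0.407, 0.133], [0.412, -0.743, 0.527]]
ft_force: [-0.2, -1.0, -4.4]
gripper_width: 12.9
```

Request:
apply_moves --rows '[[[0, 0, 0, 0, 0, 0, 0], [0, 0, 0, 0, 0, 0, 0], [0, 0, 0, 0, 0, 0, 0], [0.0044, 0.0002, -0.0001, 0, 0.0601, 0.0858, 0], [0.0044, 0.0002, -0.0001, 0, 0.0601, 0.0858, 0], [0.0044, 0.0002, -0.0001, 0, 0.0601, 0.0858, 0], [0.0044, 0.0002, -0.0001, 0, 0.0601, 0.0858, 0], [0, 0, 0, 0, 0, 0, 0]]]'

```text
t: 27.82
tcp_pos: [503.6, 169.3, 166.1]
tcp_rot: [[-0.131, 0.573, 0.809], [-0.991, -0.07, -0.112], [-0.008, -0.817, 0.577]]
ft_force: [-0.2, -0.1, -3.1]
gripper_width: 13.1
```

```bash
cat > chk.py <<'E'
from h import *
s=bot.state();print(s["t"],s["gripper_width"],s["ft_force"],s["joints"])
c=cur();g=np.linalg.inv(grasp(np.eye(4),SG));B=c@g;print(B)
for n in("top","scene","wrist"):
    p=bot.read_camera(n)
    for t in("crouton_1","bit_1"):
        for d in bot.find_in(t,p):
            if d["conf"]>.2:print(n,t,np.round(d["centre"]).tolist(),round(d["conf"],2),"in sieve",np.round(np.linalg.inv(B)@np.r_[d["centre"],1])[:3].tolist())
    cv2.imwrite(f"pics/c_{n}_{int(s['t']*10)}.png",p["color"][:,:,::-1])
E
python3 chk.py
```

```text
27.8167 13.107008831792118 [-0.168 -0.132 -3.084] [ 0.535 -0.099 -0.739  0.421 -0.36   2.145]
[[  0.991   0.131  -0.005 579.003]
 [ -0.131   0.991  -0.007 159.612]
 [  0.004   0.008   1.    124.199]
 [  0.      0.      0.      1.   ]]
top crouton_1 [644.0, 169.0, 152.0] 0.66 in sieve [63.0, 18.0, 28.0]
top crouton_1 [616.0, 179.0, 148.0] 0.54 in sieve [34.0, 24.0, 23.0]
scene crouton_1 [616.0, 176.0, 144.0] 0.56 in sieve [35.0, 21.0, 19.0]
scene crouton_1 [759.0, 66.0, 50.0] 0.46 in sieve [191.0, -70.0, -75.0]
scene bit_1 [614.0, 177.0, 142.0] 0.36 in sieve [33.0, 22.0, 18.0]
wrist crouton_1 [620.0, 206.0, 143.0] 0.95 in sieve [34.0, 51.0, 18.0]
wrist crouton_1 [640.0, 175.0, 148.0] 0.68 in sieve [58.0, 23.0, 24.0]
wrist crouton_1 [608.0, 189.0, 144.0] 0.67 in sieve [25.0, 33.0, 19.0]
wrist bit_1 [559.0, 105.0, 12.0] 0.55 in sieve [-13.0, -57.0, -112.0]
wrist bit_1 [755.0, 174.0, 126.0] 0.39 in sieve [173.0, 38.0, 1.0]
```

```bash
python3 - <<'E'
import cv2,numpy as np
w=cv2.imread("pics/c_wrist_278.png")[60:320,200:520];t=cv2.imread("pics/c_top_278.png")[150:260,235:325]
w=cv2.resize(w,(480,390),interpolation=cv2.INTER_CUBIC);t=cv2.resize(t,(319,390),interpolation=cv2.INTER_CUBIC)
cv2.imwrite("pics/m9.png",np.hstack([w,t]))
E
```

```text
(no output)
```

View pics/m9.png

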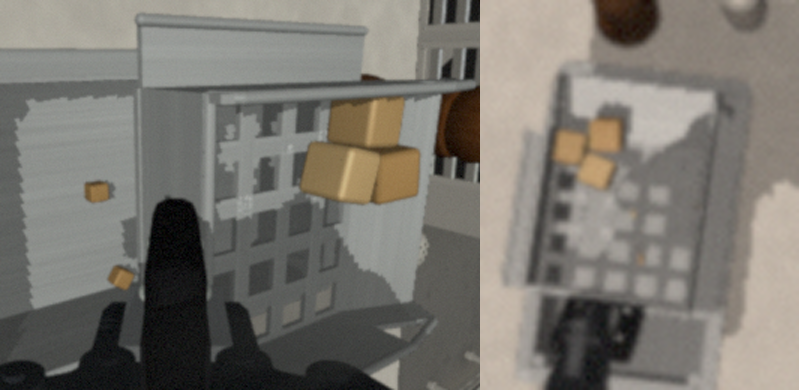

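The wrist view shows the three croutons at the sieve's left front, a clear deck and two bits in the pan at (96,191) and (121,277). I'll rock more so any hidden bits drop too.

Request:
apply_moves --rows '[[[0, 0.0044, -0.008, 0.1047, 0, 0, 0], [0, 0.0044, -0.008, 0.1047, 0, 0, 0], [0, 0.0044, -0.008, 0.1047, 0, 0, 0], [0, 0.0044, -0.008, 0.1047, 0, 0, 0], [0, 0, 0, 0, 0, 0, 0], [0, 0, 0, 0, 0, 0, 0], [0, 0, 0, 0, 0, 0, 0], [0, 0, 0, 0, 0, 0, 0]]]'

```text
t: 28.93
tcp_pos: [499.4, 175.6, 137.9]
tcp_rot: [[-0.127, 0.792, 0.598], [-0.992, -0.103, -0.075], [0.002, -0.602, 0.798]]
ft_force: [0.3, 0.8, -3.4]
gripper_width: 12.7
```

Request:
apply_moves --rows '[[[0.0044, 0.0002, -0.0001, 0, 0.0601, 0.0858, 0], [0.0044, 0.0002, -0.0001, 0, 0.0601, 0.0858, 0], [0.0044, 0.0002, -0.0001, 0, 0.0601, 0.0858, 0], [0.0044, 0.0002, -0.0001, 0, 0.0601, 0.0858, 0], [0, 0, 0, 0, 0, 0, 0], [0, 0, 0, 0, 0, 0, 0], [0, -0.0035, 0.0084, -0.1047, 0, 0, 0], [0, -0.0035, 0.0084, -0.1047, 0, 0, 0]]]'

```text
t: 29.6
tcp_pos: [532.2, 176.3, 178.4]
tcp_rot: [[-0.03, 0.678, 0.734], [-0.934, 0.243, -0.263], [-0.357, -0.693, 0.626]]
ft_force: [-0.1, 0.3, -4.4]
gripper_width: 13.1
```

Request:
apply_moves --rows '[[[0, -0.0035, 0.0084, -0.1047, 0, 0, 0], [0, -0.0035, 0.0084, -0.1047, 0, 0, 0], [-0.0044, 0.0002, -0.0001, 0, -0.0601, -0.0858, 0], [-0.0044, 0.0002, -0.0001, 0, -0.0601, -0.0858, 0], [-0.0044, 0.0002, -0.0001, 0, -0.0601, -0.0858, 0], [-0.0044, 0.0002, -0.0001, 0, -0.0601, -0.0858, 0], [0, 0, 0, 0, 0, 0, 0], [0, 0, 0, 0, 0, 0, 0]]]'

```text
t: 30.27
tcp_pos: [542.0, 191.3, 193.8]
tcp_rot: [[-0.013, 0.547, 0.837], [-0.998, -0.053, 0.019], [0.055, -0.836, 0.547]]
ft_force: [-0.5, -0.1, -3.6]
gripper_width: 13.0
```

```bash
python3 chk.py; python3 - <<'E'
import glob,cv2,numpy as np,os
f=sorted(glob.glob("pics/c_wrist_*"),key=os.path.getmtime)[-1]
w=cv2.imread(f)[60:400,150:520];t=cv2.imread(f.replace("wrist","top"))[150:260,235:325];s=cv2.imread(f.replace("wrist","scene"))[125:255,225:360]
r=lambda a,w_,h_:cv2.resize(a,(w_,h_),interpolation=cv2.INTER_CUBIC)
cv2.imwrite("pics/m10.png",np.hstack([r(w,490,450),np.vstack([r(t,250,300),r(s,250,240)])[:450]])[:, :])
# colour blobs (toast orange) in each view
for n in("wrist","top","scene"):
    h=cv2.cvtColor(cv2.imread(f.replace("wrist",n)),cv2.COLOR_BGR2HSV)
    m=cv2.inRange(h,(8,90,60),(25,255,255));k,_,st,ce=cv2.connectedComponentsWithStats(m)
    print(n,[(ce[i].round().tolist(),int(st[i,4])) for i in range(1,k) if st[i,4]>3])
E
```

```text
30.2667 13.015494766511722 [-0.534 -0.07  -3.588] [ 0.513 -0.025 -0.575  0.527 -0.32   1.999]
[[  0.999   0.013   0.033 616.419]
 [ -0.015   0.998   0.054 187.857]
 [ -0.032  -0.055   0.998 149.281]
 [  0.      0.      0.      1.   ]]
top crouton_1 [612.0, 163.0, 176.0] 0.67 in sieve [-5.0, -26.0, 25.0]
top crouton_1 [618.0, 144.0, 176.0] 0.66 in sieve [2.0, -46.0, 24.0]
top bit_1 [582.0, -80.0, 3.0] 0.34 in sieve [-25.0, -260.0, -162.0]
top bit_1 [636.0, 191.0, 152.0] 0.33 in sieve [20.0, 3.0, 4.0]
scene crouton_1 [605.0, 170.0, 176.0] 0.59 in sieve [-12.0, -20.0, 25.0]
scene bit_1 [635.0, 167.0, 163.0] 0.74 in sieve [18.0, -21.0, 13.0]
scene bit_1 [759.0, 162.0, 69.0] 0.55 in sieve [145.0, -20.0, -77.0]
wrist crouton_1 [612.0, 143.0, 176.0] 0.95 in sieve [-4.0, -46.0, 24.0]
wrist crouton_1 [593.0, 153.0, 175.0] 0.62 in sieve [-24.0, -37.0, 23.0]
wrist crouton_1 [603.0, 171.0, 169.0] 0.62 in sieve [-14.0, -18.0, 18.0]
wrist bit_1 [561.0, 108.0, 14.0] 0.75 in sieve [-50.0, -73.0, -141.0]
wrist bit_1 [594.0, 165.0, 14.0] 0.73 in sieve [-17.0, -16.0, -137.0]
wrist bit_1 [513.0, 167.0, 4.0] 0.7 in sieve [-98.0, -14.0, -150.0]
wrist bit_1 [597.0, 112.0, 14.0] 0.53 in sieve [-14.0, -69.0, -140.0]
wrist bit_1 [559.0, 173.0, 19.0] 0.48 in sieve [-53.0, -9.0, -132.0]
wrist [([402.0, 166.0], 67), ([489.0, 168.0], 4), ([489.0, 186.0], 198), ([260.0, 193.0], 146), ([219.0, 199.0], 164), ([385.0, 263.0], 3031), ([263.0, 243.0], 122), ([230.0, 256.0], 170)]
top [([272.0, 144.0], 165), ([274.0, 197.0], 135), ([278.0, 208.0], 47), ([297.0, 208.0], 6), ([298.0, 220.0], 9), ([279.0, 222.0], 8), ([584.0, 296.0], 545), ([412.0, 316.0], 119), ([540.0, 329.0], 452)]
scene [([324.0, 142.0], 26), ([314.0, 165.0], 10), ([320.0, 167.0], 12), ([280.0, 206.0], 9), ([324.0, 308.0], 25), ([333.0, 307.0], 4), ([338.0, 306.0], 4), ([336.0, 312.0], 8), ([328.0, 313.0], 5), ([332.0, 314.0], 5)]
```

View pics/m10.png

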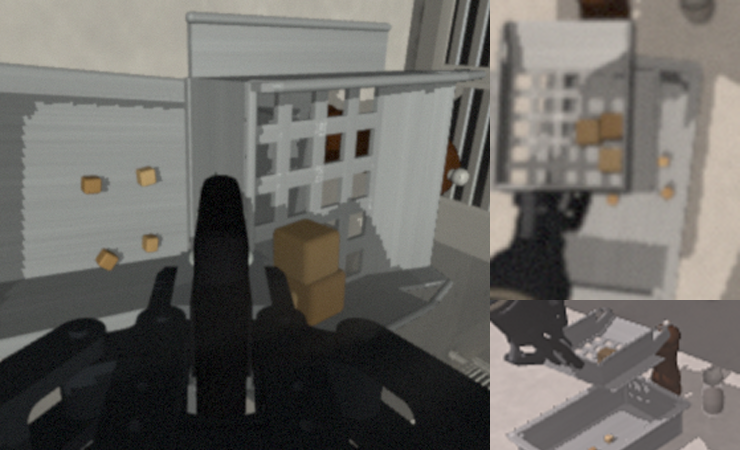

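Four bits lie on the pan floor at (91,185), (147,176), (150,243) and (107,260), matching the four seen on the tray. The three croutons are in the sieve, whose deck is otherwise clear. The sieve drifted about 40 mm during the combined rocking. I'll recheck the bowl and plan the pour.

```bash
cat >> h.py <<'E'
def bowlfit():
    P=[bot.read_camera("top"),bot.read_camera("scene")];M["b"]=circ(100,99);D=dts(P)
    for i in([0],[1],[0,1]):
        v,c=fit("b",[P[k] for k in i],(546,-365,0),free=2,spread=(40,40),n=25,D=[D[k] for k in i]);print("bowl",v[:2],c)
    return v[:2]
def pourpose(bw,rad,z,tilt):
    "sieve with lip point at bowl centre + rad along azimuth, height z"
    a=np.arctan2(bw[1],bw[0]);l=np.array(bw)*(1+rad/np.hypot(*bw))
    t=T(*l,np.degrees(a),z);o=np.eye(4);o[:3,3]=-104,0,-16.5
    return tilted(t@o,tilt,(104,0,16.5))
E
python3 - <<'E'
from h import *
bw=bowlfit()
c=cur();G=lambda *k:grasp(pourpose(bw,*k),SG)
w=grasp(T(560,110,-10,170)@tilted(np.eye(4),-6,(0,0,0)),SG)
a=plan(c,w,tag="up",v=20,w=.05)
a=plan(a,G(-40,165,-6),tag="swing",v=22,w=.06);print(a)
a=plan(a,G(-30,115,35),tag="t35",w=.05)
a=plan(a,G(-30,105,58),tag="t58",w=.04);print(a)
E
```

```text
bowl [ 559.964 -382.012] 0.9622614979743958
bowl [ 558.208 -385.829] 0.9737850427627563
bowl [ 559.962 -383.825] 2.3429155349731445
up n 5 row [0.014, -0.0078, -0.0081, 0.0263, 0.0313, -0.0106]
swing n 19 row [0.0209, 0.0028, 0.0006, 0.0, 0.0169, -0.0147]
[[  -0.565    0.541    0.622  377.207]
 [  -0.825   -0.371   -0.427 -258.556]
 [   0.      -0.754    0.656  171.745]
 [   0.       0.       0.       1.   ]]
t35 n 15 row [0.0, -0.0028, 0.0054, -0.0477, -0.0, -0.0]
t58 n 11 row [0.0, -0.0039, 0.0048, -0.0365, 0.0, 0.0]
[[  -0.565   -0.322    0.759  474.566]
 [  -0.825    0.221   -0.521 -325.291]
 [   0.      -0.921   -0.39   271.148]
 [   0.       0.       0.       1.   ]]
```

The bowl has been knocked to about (560, -384), and both cameras agree. I'll carry the sieve there.

Request:
apply_moves --rows '[[[0.007, -0.0039, -0.004, 0.0132, 0.0157, -0.0053, 0], [0.014, -0.0078, -0.0081, 0.0263, 0.0313, -0.0106, 0], [0.014, -0.0078, -0.0081, 0.0263, 0.0313, -0.0106, 0], [0.014, -0.0078, -0.0081, 0.0263, 0.0313, -0.0106, 0], [0.014, -0.0078, -0.0081, 0.0263, 0.0313, -0.0106, 0], [0.007, -0.0039, -0.004, 0.0132, 0.0157, -0.0053, 0], [0.0104, 0.0014, 0.0003, 0, 0.0085, -0.0073, 0], [0.0209, 0.0028, 0.0006, 0, 0.0169, -0.0147, 0]]]'

```text
t: 31.48
tcp_pos: [479.7, 93.9, 201.9]
tcp_rot: [[-0.204, 0.643, 0.738], [-0.979, -0.133, -0.154], [-0.001, -0.754, 0.657]]
ft_force: [0.8, 0.2, -2.8]
gripper_width: 13.2
```

Request:
apply_moves --rows '[[[0.0209, 0.0028, 0.0006, 0, 0.0169, -0.0147, 0], [0.0209, 0.0028, 0.0006, 0, 0.0169, -0.0147, 0], [0.0209, 0.0028, 0.0006, 0, 0.0169, -0.0147, 0], [0.0209, 0.0028, 0.0006, 0, 0.0169, -0.0147, 0], [0.0209, 0.0028, 0.0006, 0, 0.0169, -0.0147, 0], [0.0209, 0.0028, 0.0006, 0, 0.0169, -0.0147, 0], [0.0209, 0.0028, 0.0006, 0, 0.0169, -0.0147, 0], [0.0209, 0.0028, 0.0006, 0, 0.0169, -0.0147, 0]]]'

```text
t: 32.15
tcp_pos: [450.0, -73.6, 188.0]
tcp_rot: [[-0.378, 0.608, 0.698], [-0.926, -0.248, -0.285], [0.0, -0.754, 0.657]]
ft_force: [-0.0, -0.5, -4.4]
gripper_width: 13.0
```

Request:
apply_moves --rows '[[[0.0209, 0.0028, 0.0006, 0, 0.0169, -0.0147, 0], [0.0209, 0.0028, 0.0006, 0, 0.0169, -0.0147, 0], [0.0209, 0.0028, 0.0006, 0, 0.0169, -0.0147, 0], [0.0209, 0.0028, 0.0006, 0, 0.0169, -0.0147, 0], [0.0209, 0.0028, 0.0006, 0, 0.0169, -0.0147, 0], [0.0209, 0.0028, 0.0006, 0, 0.0169, -0.0147, 0], [0.0104, 0.0014, 0.0003, 0, 0.0085, -0.0073, 0], [0, 0, 0, 0, 0, 0, 0]]]'

```text
t: 32.82
tcp_pos: [403.7, -203.2, 176.6]
tcp_rot: [[-0.51, 0.564, 0.649], [-0.86, -0.335, -0.384], [0.001, -0.754, 0.657]]
ft_force: [0.6, 0.2, -3.4]
gripper_width: 12.8
```

```bash
python3 chk.py; python3 - <<'E'
from h import *
bw=(560,-384)
c=cur();G=lambda *k:grasp(pourpose(bw,*k),SG)
a=plan(c,G(-30,130,8),tag="t8",w=.05,v=20)
a=plan(a,G(-30,112,40),tag="t40",w=.05)
a=plan(a,G(-30,105,58),tag="t58",w=.04)
E
```

```text
32.8167 12.765064054048047 [ 0.566  0.237 -3.427] [-0.407 -0.447 -1.031  0.275 -0.085  1.667]
[[   0.855    0.51    -0.09   472.397]
 [  -0.507    0.86     0.054 -243.97 ]
 [   0.105   -0.001    0.995  142.605]
 [   0.       0.       0.       1.   ]]
top crouton_1 [456.0, -261.0, 165.0] 0.63 in sieve [-3.0, -23.0, 23.0]
top crouton_1 [418.0, -258.0, 165.0] 0.51 in sieve [-37.0, -40.0, 26.0]
scene crouton_1 [452.0, -254.0, 162.0] 0.66 in sieve [-11.0, -19.0, 21.0]
scene crouton_1 [749.0, -197.0, 108.0] 0.36 in sieve [209.0, 182.0, -57.0]
scene bit_1 [754.0, 164.0, 86.0] 0.46 in sieve [27.0, 495.0, -59.0]
wrist crouton_1 [450.0, -246.0, 161.0] 0.85 in sieve [-16.0, -13.0, 20.0]
t8 n 6 row [0.0107, 0.0018, 0.0038, -0.0408, 0.0097, -0.0065]
t40 n 12 row [0.0, -0.0045, 0.0056, -0.0465, -0.0, -0.0]
t58 n 8 row [0.0, -0.0043, 0.0052, -0.0393, -0.0, 0.0]
```

Request:
apply_moves --rows '[[[0.0107, 0.0018, 0.0038, -0.0408, 0.0097, -0.0065, 0], [0.0107, 0.0018, 0.0038, -0.0408, 0.0097, -0.0065, 0], [0.0107, 0.0018, 0.0038, -0.0408, 0.0097, -0.0065, 0], [0.0107, 0.0018, 0.0038, -0.0408, 0.0097, -0.0065, 0], [0.0107, 0.0018, 0.0038, -0.0408, 0.0097, -0.0065, 0], [0.0107, 0.0018, 0.0038, -0.0408, 0.0097, -0.0065, 0], [0, 0, 0, 0, 0, 0, 0]]]'

```text
t: 33.85
tcp_pos: [392.0, -270.5, 181.6]
tcp_rot: [[-0.568, 0.373, 0.734], [-0.823, -0.258, -0.506], [0.0, -0.891, 0.453]]
ft_force: [-0.3, 0.2, -2.3]
gripper_width: 12.8
```

Request:
apply_moves --rows '[[[0, -0.0045, 0.0056, -0.0465, 0, 0, 0], [0, -0.0045, 0.0056, -0.0465, 0, 0, 0], [0, -0.0045, 0.0056, -0.0465, 0, 0, 0], [0, -0.0045, 0.0056, -0.0465, 0, 0, 0], [0, -0.0045, 0.0056, -0.0465, 0, 0, 0], [0, -0.0045, 0.0056, -0.0465, 0, 0, 0], [0, -0.0045, 0.0056, -0.0465, 0, 0, 0], [0, 0, 0, 0, 0, 0, 0]]]'

```text
t: 34.52
tcp_pos: [414.9, -284.4, 223.5]
tcp_rot: [[-0.566, 0.119, 0.816], [-0.825, -0.082, -0.56], [-0.0, -0.989, 0.145]]
ft_force: [0.4, 0.1, -3.7]
gripper_width: 12.9
```

Request:
apply_moves --rows '[[[0, -0.0045, 0.0056, -0.0465, 0, 0, 0], [0, -0.0045, 0.0056, -0.0465, 0, 0, 0], [0, -0.0045, 0.0056, -0.0465, 0, 0, 0], [0, -0.0045, 0.0056, -0.0465, 0, 0, 0], [0, -0.0045, 0.0056, -0.0465, 0, 0, 0], [0, 0, 0, 0, 0, 0, 0], [0, 0, 0, 0, 0, 0, 0]]]'

```text
t: 35.1
tcp_pos: [435.6, -298.8, 246.0]
tcp_rot: [[-0.566, -0.07, 0.821], [-0.824, 0.048, -0.564], [-0.0, -0.996, -0.085]]
ft_force: [-0.6, -0.3, -3.8]
gripper_width: 13.2
```

Request:
apply_moves --rows '[[[0, -0.0043, 0.0052, -0.0393, 0, 0, 0], [0, -0.0043, 0.0052, -0.0393, 0, 0, 0], [0, -0.0043, 0.0052, -0.0393, 0, 0, 0], [0, -0.0043, 0.0052, -0.0393, 0, 0, 0], [0, -0.0043, 0.0052, -0.0393, 0, 0, 0], [0, -0.0043, 0.0052, -0.0393, 0, 0, 0], [0, -0.0043, 0.0052, -0.0393, 0, 0, 0], [0, -0.0043, 0.0052, -0.0393, 0, 0, 0]]]'

```text
t: 35.77
tcp_pos: [468.9, -321.9, 258.0]
tcp_rot: [[-0.566, -0.3, 0.768], [-0.824, 0.206, -0.527], [-0.0, -0.931, -0.364]]
ft_force: [0.8, 0.6, -3.5]
gripper_width: 12.9
```

Request:
apply_moves --rows '[[[0, 0, 0, 0, 0, 0, 0], [0, 0, 0, 0, 0, 0, 0], [0, 0, 0, 0, 0, 0, 0], [0, 0, 0, 0, 0, 0, 0]]]'

```text
t: 36.1
tcp_pos: [464.2, -318.8, 260.3]
tcp_rot: [[-0.566, -0.307, 0.765], [-0.824, 0.211, -0.526], [-0.0, -0.928, -0.372]]
ft_force: [0.3, -0.2, -3.5]
gripper_width: 13.0
```

```bash
python3 chk.py; python3 - <<'E'
from h import *
import glob,os
bw=np.array((560,-384,0));c=cur();B=c@np.linalg.inv(grasp(np.eye(4),SG));print("lip",B@[104,0,16.5,1])
f=sorted(glob.glob("pics/c_wrist_*"),key=os.path.getmtime)[-1]
for n in("wrist","top","scene"):
    h=cv2.cvtColor(cv2.imread(f.replace("wrist",n)),cv2.COLOR_BGR2HSV)
    m=cv2.inRange(h,(8,90,60),(25,255,255));k,_,st,ce=cv2.connectedComponentsWithStats(m)
    print(n,[(ce[i].round().tolist(),int(st[i,4])) for i in range(1,k) if st[i,4]>5])
    q=bot.read_camera(n);print("bowl centre px",proj(q,np.array([[560,-384,20.]])),"sieve centre px",proj(q,(B@[0,0,3,1])[None,:3]))
E
```

```text
36.1 13.032434366025567 [ 0.341 -0.229 -3.48 ] [-0.602  0.794  0.877  2.035  0.     1.571]
[[   0.45     0.566    0.69   469.243]
 [  -0.309    0.824   -0.474 -322.3  ]
 [  -0.838    0.       0.546  173.726]
 [   0.       0.       0.       1.   ]]
scene crouton_1 [549.0, -398.0, 25.0] 0.52 in sieve [184.0, -17.0, 10.0]
scene crouton_1 [610.0, -402.0, 65.0] 0.45 in sieve [179.0, 14.0, 76.0]
scene crouton_1 [529.0, -370.0, 28.0] 0.42 in sieve [163.0, -5.0, -16.0]
scene bit_1 [589.0, -84.0, 7.0] 0.71 in sieve [120.0, 264.0, -121.0]
scene bit_1 [613.0, -402.0, 60.0] 0.69 in sieve [184.0, 16.0, 75.0]
wrist crouton_1 [544.0, -400.0, 24.0] 0.92 in sieve [182.0, -21.0, 6.0]
wrist crouton_1 [535.0, -370.0, 26.0] 0.81 in sieve [168.0, -2.0, -13.0]
wrist crouton_1 [577.0, -398.0, 26.0] 0.61 in sieve [195.0, -2.0, 29.0]
wrist crouton_1 [492.0, -310.0, 177.0] 0.3 in sieve [3.0, 23.0, 11.0]
wrist bit_1 [548.0, -400.0, 24.0] 0.47 in sieve [184.0, -20.0, 9.0]
lip [ 527.805 -362.574   94.167    1.   ]
wrist [([221.0, 174.0], 223), ([550.0, 182.0], 912), ([495.0, 182.0], 413), ([212.0, 180.0], 54), ([517.0, 203.0], 766)]
bowl centre px [[523.513 179.934]] sieve centre px [[375.74  215.006]]
top [([273.0, 148.0], 252), ([297.0, 208.0], 6), ([466.0, 215.0], 63), ([298.0, 220.0], 8), ([279.0, 223.0], 7), ([468.0, 227.0], 69)]
bowl centre px [[463.127 221.078]] sieve centre px [[464.442 252.292]]
scene [([317.0, 166.0], 76), ([280.0, 206.0], 9), ([440.0, 288.0], 14), ([323.0, 308.0], 20), ([336.0, 312.0], 8)]
bowl centre px [[449.331 285.046]] sieve centre px [[417.69  250.925]]
```

All three croutons are in the bowl and the sieve is empty. I'll tilt back and return to the pan.

```bash
python3 - <<'E'
from h import *
bw=(560,-384);c=cur();G=lambda *k:grasp(pourpose(bw,*k),SG)
a=plan(c,G(-50,160,0),tag="level",w=.09)
w=grasp(T(578,161,-7.5,125),SG);w2=grasp(T(540,40,-20,150),SG)
a=plan(a,w2,tag="swing",v=30,w=.09);a=plan(a,w,tag="swing2",v=25)
E
```

```text
level n 12 row [-0.0, 0.0056, -0.0104, 0.0829, -0.0001, 0.0]
swing n 12 row [-0.0275, -0.0034, -0.004, 0.0, -0.0172, 0.0121]
swing2 n 5 row [-0.0221, 0.0048, -0.0019, -0.0, -0.0357, 0.025]
```

Request:
apply_moves --rows '[[[0, 0.0056, -0.0104, 0.0829, 0, 0, 0], [0, 0.0056, -0.0104, 0.0829, 0, 0, 0], [0, 0.0056, -0.0104, 0.0829, 0, 0, 0], [0, 0.0056, -0.0104, 0.0829, 0, 0, 0], [0, 0.0056, -0.0104, 0.0829, 0, 0, 0], [0, 0.0056, -0.0104, 0.0829, 0, 0, 0], [0, 0.0056, -0.0104, 0.0829, 0, 0, 0], [0, 0.0056, -0.0104, 0.0829, 0, 0, 0]]]'

```text
t: 37.37
tcp_pos: [407.0, -279.6, 234.7]
tcp_rot: [[-0.566, 0.138, 0.812], [-0.824, -0.095, -0.558], [-0.0, -0.986, 0.167]]
ft_force: [-0.3, -0.5, -2.0]
gripper_width: 12.7
```

Request:
apply_moves --rows '[[[0, 0.0056, -0.0104, 0.0829, 0, 0, 0], [0, 0.0056, -0.0104, 0.0829, 0, 0, 0], [0, 0.0056, -0.0104, 0.0829, 0, 0, 0], [0, 0.0056, -0.0104, 0.0829, 0, 0, 0], [0, 0, 0, 0, 0, 0, 0]]]'

```text
t: 37.78
tcp_pos: [372.8, -256.1, 193.5]
tcp_rot: [[-0.566, 0.386, 0.728], [-0.824, -0.265, -0.501], [-0.0, -0.884, 0.468]]
ft_force: [-1.4, 0.8, -4.4]
gripper_width: 13.1
```

```bash
python3 - <<'E'
from h import *
c=cur();g=np.linalg.inv(grasp(np.eye(4),SG));print(bot.state()["t"],c@g,bot.state()["ft_force"])
w=grasp(T(578,161,-7.5,125),SG);w2=grasp(T(540,40,-20,150),SG)
a=plan(c,w2,tag="swing",v=30,w=.09);a=plan(a,w,tag="swing2",v=25)
P=[bot.read_camera("top"),bot.read_camera("scene")]
for pic,q in zip(P,("top","scene")):
    for t in("crumb_pan",):print(q,[(np.round(d["centre"]).tolist(),round(d["conf"],2)) for d in bot.find_in(t,pic)][:1])
def dt(p,lo,hi):
    g=cv2.resize(cv2.cvtColor(p["color"],cv2.COLOR_RGB2GRAY),None,fx=3,fy=3,interpolation=cv2.INTER_CUBIC)
    return np.minimum(cv2.distanceTransform(255-cv2.Canny(cv2.GaussianBlur(g,(0,0),1.5),lo,hi),cv2.DIST_L2,5)/3,4)
D=[dt(p,10,30) for p in P]
for i in([0],[1],[0,1]):print("pan",i,fit("pan",[P[k] for k in i],(579,161,-7.5),spread=(40,40,12),n=50,D=[D[k] for k in i]))
E
```

```text
37.7833 [[   0.818    0.566    0.102  430.526]
 [  -0.562    0.824   -0.07  -295.756]
 [  -0.124    0.       0.992  142.228]
 [   0.       0.       0.       1.   ]] [-1.441  0.828 -4.391]
swing n 12 row [-0.0275, -0.0027, -0.0048, 0.0103, -0.018, 0.011]
swing2 n 5 row [-0.0221, 0.0048, -0.0019, -0.0, -0.0357, 0.025]
top [([577.0, 167.0, 1.0], 0.7)]
scene [([512.0, 191.0, 30.0], 0.64)]
pan [0] (array([577.709, 162.283,  -6.635]), np.float64(0.7602598667144775))
pan [1] (array([667.151,  73.447,  17.996]), np.float64(1.4405654668807983))
pan [0, 1] (array([577.673, 162.421,  -6.677]), np.float64(2.4574129581451416))
```

The pan is at about (578, 162, -7°), essentially unmoved.

Request:
apply_moves --rows '[[[-0.0275, -0.0027, -0.0048, 0.0103, -0.018, 0.011, 0], [-0.0275, -0.0027, -0.0048, 0.0103, -0.018, 0.011, 0], [-0.0275, -0.0027, -0.0048, 0.0103, -0.018, 0.011, 0], [-0.0275, -0.0027, -0.0048, 0.0103, -0.018, 0.011, 0], [-0.0275, -0.0027, -0.0048, 0.0103, -0.018, 0.011, 0], [-0.0275, -0.0027, -0.0048, 0.0103, -0.018, 0.011, 0], [-0.0275, -0.0027, -0.0048, 0.0103, -0.018, 0.011, 0], [-0.0275, -0.0027, -0.0048, 0.0103, -0.018, 0.011, 0]]]'

```text
t: 38.65
tcp_pos: [455.0, -47.4, 202.9]
tcp_rot: [[-0.419, 0.498, 0.759], [-0.908, -0.227, -0.352], [-0.003, -0.837, 0.547]]
ft_force: [1.5, -0.9, -3.2]
gripper_width: 12.9
```

Request:
apply_moves --rows '[[[-0.0275, -0.0027, -0.0048, 0.0103, -0.018, 0.011, 0], [-0.0275, -0.0027, -0.0048, 0.0103, -0.018, 0.011, 0], [-0.0275, -0.0027, -0.0048, 0.0103, -0.018, 0.011, 0], [-0.0275, -0.0027, -0.0048, 0.0103, -0.018, 0.011, 0], [0, 0, 0, 0, 0, 0, 0]]]'

```text
t: 39.07
tcp_pos: [478.1, 65.6, 200.7]
tcp_rot: [[-0.337, 0.546, 0.767], [-0.941, -0.196, -0.274], [0.0, -0.814, 0.581]]
ft_force: [-0.6, -1.1, -2.9]
gripper_width: 13.4
```

```bash
python3 - <<'E'
from h import *
c=cur();g=np.linalg.inv(grasp(np.eye(4),SG));print(bot.state()["t"],c@g)
w=grasp(T(578.5,161.5,-7,100),SG)
a=plan(c,w,tag="over",v=20)
a=plan(a,grasp(T(578.5,161.5,-7,68),SG),tag="down",v=5)
P=[bot.read_camera("top"),bot.read_camera("scene")]
def dt(p,lo,hi):
    g=cv2.resize(cv2.cvtColor(p["color"],cv2.COLOR_RGB2GRAY),None,fx=3,fy=3,interpolation=cv2.INTER_CUBIC)
    return np.minimum(cv2.distanceTransform(255-cv2.Canny(cv2.GaussianBlur(g,(0,0),1.5),lo,hi),cv2.DIST_L2,5)/3,4)
D=[dt(p,10,30) for p in P]
for i in([0],[1]):print("pan",i,fit("pan",[P[k] for k in i],(579,161,-7.),spread=(15,15,5),n=25,D=[D[k] for k in i]))
E
```

```text
39.0667 [[  0.941   0.337  -0.008 549.792]
 [ -0.337   0.941   0.003  39.876]
 [  0.008  -0.      1.    159.152]
 [  0.      0.      0.      1.   ]]
over n 7 row [-0.0155, 0.0067, -0.005, -0.0012, -0.0258, 0.0183]
down n 7 row [0.0, 0.0037, -0.0026, -0.0, -0.0, 0.0]
pan [0] (array([577.907, 162.54 ,  -6.6  ]), np.float64(0.6138606071472168))
pan [1] (array([574.456, 138.595, -23.585]), np.float64(1.1476614475250244))
```

Request:
apply_moves --rows '[[[-0.0155, 0.0067, -0.005, -0.0012, -0.0258, 0.0183, 0], [-0.0155, 0.0067, -0.005, -0.0012, -0.0258, 0.0183, 0], [-0.0155, 0.0067, -0.005, -0.0012, -0.0258, 0.0183, 0], [-0.0155, 0.0067, -0.005, -0.0012, -0.0258, 0.0183, 0], [-0.0155, 0.0067, -0.005, -0.0012, -0.0258, 0.0183, 0], [-0.0155, 0.0067, -0.005, -0.0012, -0.0258, 0.0183, 0], [-0.0155, 0.0067, -0.005, -0.0012, -0.0258, 0.0183, 0], [0, 0, 0, 0, 0, 0, 0]]]'

```text
t: 39.83
tcp_pos: [502.2, 166.7, 139.9]
tcp_rot: [[-0.126, 0.567, 0.814], [-0.992, -0.073, -0.102], [0.002, -0.82, 0.572]]
ft_force: [-0.4, -0.5, -4.0]
gripper_width: 13.4
```

```bash
python3 - <<'E'
from h import *
c=cur();g=np.linalg.inv(grasp(np.eye(4),SG));print(bot.state()["t"],c@g)
plan(c,grasp(T(578.5,161.5,-7,66.5),SG),tag="down",v=5)
E
```

```text
39.8333 [[  0.992   0.126   0.003 577.354]
 [ -0.126   0.992   0.001 157.041]
 [ -0.003  -0.002   1.     97.504]
 [  0.      0.      0.      1.   ]]
down n 7 row [-0.0006, 0.0037, -0.0025, 0.0004, -0.0003, 0.0005]
```

Request:
apply_moves --rows '[[[-0.0006, 0.0037, -0.0025, 0.0004, -0.0003, 0.0005, 0], [-0.0006, 0.0037, -0.0025, 0.0004, -0.0003, 0.0005, 0], [-0.0006, 0.0037, -0.0025, 0.0004, -0.0003, 0.0005, 0], [-0.0006, 0.0037, -0.0025, 0.0004, -0.0003, 0.0005, 0], [-0.0006, 0.0037, -0.0025, 0.0004, -0.0003, 0.0005, 0], [-0.0006, 0.0037, -0.0025, 0.0004, -0.0003, 0.0005, 0], [-0.0006, 0.0037, -0.0025, 0.0004, -0.0003, 0.0005, 0], [0, 0, 0, 0, 0, 0, 0]]]'

```text
t: 40.5
tcp_pos: [502.8, 170.0, 109.4]
tcp_rot: [[-0.124, 0.572, 0.811], [-0.992, -0.071, -0.102], [-0.0, -0.817, 0.576]]
ft_force: [0.0, -0.0, -1.6]
gripper_width: 13.1
```

```bash
python3 - <<'E'
from h import *
c=cur();g=np.linalg.inv(grasp(np.eye(4),SG));print(bot.state()["t"],c@g,bot.state()["ft_force"])
E
```

```text
40.5 [[  0.992   0.124  -0.003 578.16 ]
 [ -0.124   0.992   0.    160.548]
 [  0.003   0.      1.     67.44 ]
 [  0.      0.      0.      1.   ]] [ 0.045 -0.001 -1.575]
```

Request:
apply_moves --rows '[[[0, 0.0004, -0.0003, 0, 0, 0, 0], [0, 0, 0, 0, 0, 0, 0.02], [0, 0, 0, 0, 0, 0, 0.04], [0, 0, 0, 0, 0, 0, 0.06], [0, 0, 0, 0, 0, 0, 0.085], [0, 0, 0, 0, 0, 0, 0.085], [0, -0.02, 0, 0, 0, 0, 0.085], [0, -0.03, 0, 0, 0, 0, 0.085]]]'

```text
t: 41.17
tcp_pos: [473.0, 172.5, 148.3]
tcp_rot: [[-0.125, 0.568, 0.813], [-0.992, -0.073, -0.101], [0.002, -0.82, 0.573]]
ft_force: [-0.0, 0.5, 0.1]
gripper_width: 85.1
```

Request:
apply_moves --rows '[[[0, -0.03, 0, 0, 0, 0, 0.085], [0, -0.03, 0, 0, 0, 0, 0.085], [0, -0.03, 0, 0, 0, 0, 0.085], [0, -0.03, 0, 0, 0, 0, 0.085], [0, -0.03, 0, 0, 0, 0, 0.085], [0, 0, 0, 0, 0, 0, 0.085]]]'

```text
t: 41.67
tcp_pos: [387.6, 185.3, 277.5]
tcp_rot: [[-0.123, 0.575, 0.809], [-0.992, -0.067, -0.103], [-0.005, -0.816, 0.578]]
ft_force: [0.8, 0.4, 1.6]
gripper_width: 85.0
```

```bash
python3 - <<'E'
from h import *
w=bot.read_camera("wrist");print(bot.state()["t"],cur()[:3,3])
print("sieve",fit("sl",[w],(578.5,161.5,-7),z=65,spread=(8,8,4),n=20))
t=bot.read_camera("top");s=bot.read_camera("scene");r=lambda a,x,y:cv2.resize(a[:,:,::-1],(x,y),interpolation=cv2.INTER_CUBIC)
for n,p in(("wrist",w),("top",t),("scene",s)):
    for k in("crouton_1","bit_1","salt_shaker","pepper_mill","squeeze_bottle"):print(n,k,[(np.round(d["centre"]).tolist(),round(d["conf"],2)) for d in bot.find_in(k,p) if d["conf"]>.4])
top=np.hstack([r(w["color"][40:360,130:560],400,300),r(s["color"][110:350,200:520],400,300)])
cv2.imwrite("pics/fin.png",np.vstack([top,r(t["color"][120:280,160:560],750,300) if 0 else cv2.copyMakeBorder(r(t["color"][120:280,160:560],750,300),0,0,0,50,0)]))
E
```

```text
41.7167 [388.262 185.346 275.255]
sieve (array([579.282, 157.58 ,  -8.306]), np.float64(1.6063159704208374))
wrist crouton_1 []
wrist bit_1 []
wrist salt_shaker [([762.0, 77.0, 59.0], 0.91)]
wrist pepper_mill [([753.0, 177.0, 103.0], 0.6)]
wrist squeeze_bottle [([741.0, -182.0, 30.0], 0.89)]
top crouton_1 [([575.0, -396.0, 25.0], 0.56)]
top bit_1 []
top salt_shaker [([763.0, 68.0, 80.0], 0.62)]
top pepper_mill [([765.0, 168.0, 124.0], 0.85)]
top squeeze_bottle [([755.0, -182.0, 141.0], 0.91)]
scene crouton_1 [([572.0, -398.0, 25.0], 0.58), ([545.0, -401.0, 23.0], 0.54)]
scene bit_1 [([604.0, -375.0, 57.0], 0.5)]
scene salt_shaker [([758.0, 64.0, 49.0], 0.78)]
scene pepper_mill [([752.0, 164.0, 87.0], 0.74)]
scene squeeze_bottle [([746.0, -198.0, 102.0], 0.58)]
```

View pics/fin.png

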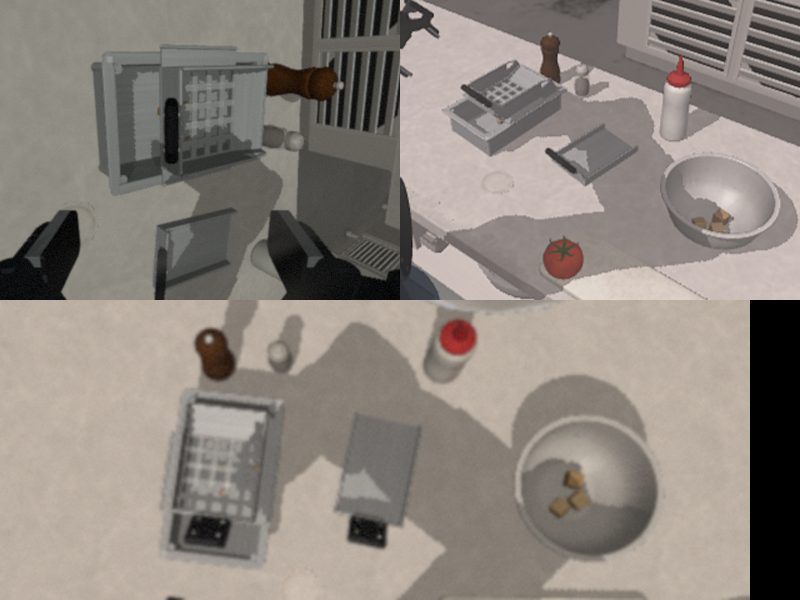

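The final view shows the sieve across the pan, the tray empty and flat, and three croutons in the bowl. The bottles stand where they were.

```bash
python3 -c "
from workcell import bot
print(bot.close_job(),bot.state()['t'])"
```

```text
the job is handed in; nothing more can be done
the job is handed in; nothing more can be done
```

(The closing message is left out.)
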